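Lift the freshly oiled carved panel onto the drying rack

TASK

The carved square panel has just been oiled, so it must not be touched by the hand: slide the red-handled lifter under it, using the stop on the oiling board to hold it, lift it, and lay it flat on the two battens of the drying rack, squared up snug against both blue fences. Do not let the panel drop or tip, then stand the lifter flat on the bench again, clear of the rack and oiling board, and let go. Leave the oil jar, mallet, gouge and round mould alone.

Things in the scene. Friction and masses are not known exactly. Their poses are not given: they have to be found in the camera images.
- lifter: Loose red-handled lifter (broad spatula), 0.2 kg, standing on its flat steel blade. Origin: blade's underside, mid-width, at the front face of the heel; x along the blade to the tip, z up. Blade 44 mm wide (y), 2.5 mm thick, x = -45 to +85 mm. Heel: block 44 mm wide, x = -12 to 0, 22 mm high; its front face stops what slides up the blade.
- lifter_tip (a point): Middle of the blade's front edge, on the underside, at (85, 0, 0) mm in the lifter's frame. Over the last 20 mm the blade's top tapers to 1.5 mm thickness; the underside is flat.
- lifter_grip (a point): Centre of the red grip, at (-45, 0, 75.5) mm in the lifter's frame, axes as the lifter's. The grip is a slab 95 mm wide (y), 18 mm thick, reaching 27 mm up and down from here along its length, which leans back 30 degrees from vertical towards -x. Too wide across y: pinch the 18 mm, gripper tilted 30 degrees in line with the slab, fingers pointing down and towards the tip.
- panel: Loose carved square wooden panel 105 x 105 x 14 mm (rosette 5 mm more), 0.08 to 0.17 kg. Origin: centre of the underside; x, y along its sides, z up. Lower edges bevelled: underside only 89 x 89 mm, the bevel rises 5 mm over 8 mm outward, so a thin blade lying on the board starts under the edge. It slides on the board when pushed, until it meets the stop.
- oilboard: Fixed grey oiling board. Origin: on the bench under it; x points towards its stop, z up. Its top is 12 mm above the bench, from x = -90 to +85 mm, 150 mm wide (y). A dark stop bar runs along the far edge: 130 mm wide (y), face at x = +70 mm, 16 mm above the board's top.
- rack: Fixed drying rack. Origin: on the bench under the panel's final place; x points to the far fence, y to the left fence, z up. Base 160 x 150 x 8 mm. Two dark battens along x, x = -60 to +52 mm, tops 26 mm above the bench, y = -52.5 to -38.5 and +38.5 to +52.5 mm; the 77 mm gap between, open to -x, lets the lifter's blade sink. Blue fences 48 mm high: faces at x = +52.5 and y = +52.5 mm.
- stop (a point): Middle of the foot of the stop's face, at (70, 0, 12) mm in the oiling board's frame. The panel, pushed along +x, comes to rest with its side on this face. Pressed hard between heel and stop, its far edge is held down by friction and it tips when lifted: ease back a few mm before lifting. A blade held slightly askew rubs on the board and binds: touch down, then slide in 1 to 2 mm above it.
- rack_home (a point): Where the centre of the panel's underside finally lies, at (0, 0, 26) mm in the rack's frame: on the batten tops with the panel touching both fences.
- oil_jar: Bystander: amber jar with brass cap, 60 mm across, 75 mm high; origin under its centre.
- mallet: Bystander: round carver's mallet standing on its head, 84 mm across, 172 mm high; origin under its centre.
- gouge: Bystander: carving gouge lying along its x, 215 mm long, 29 mm high; origin under its middle.
- mould: Bystander: round carved mould block, 94 mm across, 29 mm high; origin under its centre.

How it is judged:
By the outcome, as a careful person would: the job done as asked, in the order asked, and still so for the second after the job is handed in, with the robot touching nothing.
It also fails if it takes over 58 s, if anything falls off the work surface, if the arm or the gripper's body presses on something with over 40 N, if the wrist force passes 120 N, or if a joint passes its speed limit or range.

ROBOT

A 6-joint arm with a two-finger parallel gripper is mounted at the origin on the work surface. World frame = base frame: x ahead of the robot, y to its left, z up, the work surface at z = 0. Lengths are in m, angles in degrees, forces in N, time in s.
With the tool pointing down it reaches from about 0.3 to 0.75 m from the base axis. Payload 8.5 kg.
Tool frame: the origin (TCP) lies between the finger pads; the fingertips stand 17 mm ahead of it and the grasp point (between the pads) lies 2 mm behind it; z points along the fingers, y is the direction in which the jaws open and shut (so a half turn about z gives the same grasp; the last joint's range is limited). The gripper opens to 85 mm and grips with 20 to 120 N. Pads are 22 mm wide; open, the fingers measure 114 mm over their backs; the gripper's body (76 mm by 85 mm) begins 54 mm behind the grasp point. The pads swing forward as they close: fully open they stand 13 mm farther back than shut.
Start: joints at [51.95, 21.807, 74.336, -0, 83.858, -12.336], TCP at [0.239, 0.496, 0.248] pointing down, gripper open.
Joint ranges: [-178.18, 178.18], [-50.72, 133.34], [12.68, 142.11], [-81.47, 261.47], [9.98, 163.14], [-165.26, 165.26]. Speed limits (degrees/s): [136.94, 136.94, 180, 180, 180, 180].

INTERFACE

Orientations are given as a 3x3 rotation matrix whose columns are the frame's x, y, z axes.
In Python, from rig import readout, eyes, env gives the robot as it stands.
- The arm moves only by the tool arm_command, never from a script. Its argument "rows" is text: rows parted by semicolons, each of 7 numbers parted by spaces: the closure, from 0 (fully open) to 1 (shut), then the shift along the tool's x, y, z in mm, then the turn, a rotation vector about the tool's x, y, z in degrees. In form: grip dx dy dz rx ry rz; .... A call has 1 to 5 rows; each row shifts and turns the commanded pose from where the row before left it, along the tool's axes as they then stand; what a row does not reach is not made up. A row lasts 1/12 s, in which the tool goes at most 41.7 mm and 7.16 degrees, less where a joint would pass 70% of its speed; a pose out of reach is approached as far as the arm can. A call with a gripper value outside its range is refused whole. The fingers move at their own pace and stop on an object; "squeeze" is the grip in N (left out, the last holds). Time passes only in rows, so rows that do not move let the fingers close. It gives the time, the measured TCP pose, the force and the opening at its end, in the units of the state.
- readout.observe(): the state, without advancing time (a new reading comes with each control period).
- eyes.get_image(name): name is "scene" or "side" or "wrist"; returns the picture (480x640x3 uint8, red, green, blue); there is no depth.
- eyes.camera_model(name): a dict with "mtx" (3x3 intrinsics, pixels), "view" (4x4, takes a point from world to camera coordinates). Camera axes: x right, y up, looking along -z (the intrinsics and any distortion apply to the point x, -y, -z); pixel columns grow to the right and rows downward; lengths in m; the calibration is good to about 2 mm. A picture is of the moment at which its call begins: read the wrist's pose just before it. camera_model takes no time and is no camera call; for the wrist camera it gives the pose at the moment of the call.
- env.close_job(): hands the job in, once; it reports no verdict.
The state is a dict: "time_s": time; "q": joint angles; "qvel": joint speeds; "joint_efforts": joint torques, N m; "position": TCP position; "tool_rot": TCP orientation; "ft_force": force on the tool from outside, world axes, zero at the start; "wrist_torque": the same for the moment, N m; "grip_width": finger opening in m.
Only numpy, scipy, OpenCV 4.12 (cv2) and the standard library are available. Lean on these libraries where they do the work, as an engineer would, in place of code of your own. Each camera call takes 0.05 s, during which the arm holds its last target. There are 200 camera calls.

## Working session

There is one attempt and no reset: what is moved stays moved. The work goes in short steps, Python scripts to look and compute and a tool call to move; the robot and the scene stay as the last step left them, time stands still between calls to the robot, and variables do not carry over. Pictures are saved under pics/ and viewed, about 8 in all and at most 12, crops included, and the job is handed in when it is done.

Besides the shell and the picture viewer there is one more tool, called after "Emit:" as name(argument=value, ...) on one line, values as JSON. arm_command: Moves the arm, as the interface text tells. Its arguments: {"type":"object","properties":{"rows":{"type":"string"},"squeeze":{"type":"number"}},"required":["rows"]}

```bash
mkdir -p pics; ls
cat > h.py <<'E'
import numpy as np, cv2
from rig import readout, eyes, env
def shot(n,f):
    m=eyes.camera_model(n); im=np.array(eyes.get_image(n)); cv2.imwrite('pics/'+f,im[:,:,::-1]); np.savez('pics/'+f+'.npz',mtx=m['mtx'],view=m['view'],im=im); return im,m
def load(f):
    d=np.load('pics/'+f+'.npz'); return d['im'],d
def ray(m,uv):
    V=np.array(m['view']);K=np.array(m['mtx']);R=V[:3,:3];c=-R.T@V[:3,3]
    d=np.linalg.inv(K)@np.array([uv[0],uv[1],1.]); d=R.T@(d*[1,-1,-1]); return c,d/np.linalg.norm(d)
def onz(m,uv,z):
    c,d=ray(m,uv); return c+d*(z-c[2])/d[2]
def proj(m,p):
    V=np.array(m['view']);K=np.array(m['mtx']);q=V[:3,:3]@np.array(p)+V[:3,3];q=K@(q*[1,-1,-1]);return q[:2]/q[2]
E
python3 - <<'E'
from h import *
print(readout.observe())
for n in['scene','side','wrist']:
    im,m=shot(n,n+'0.png'); print(n,m)
E
```

```text
pics
{'time_s': 0.0, 'q': array([ 5.19505597e+01,  2.18407415e+01,  7.43857782e+01,  1.46611219e-03,
        8.38590690e+01, -1.23343442e+01]), 'qvel': array([-0.08107904, -0.06884944, -0.0110302 , -0.00045344, -0.0208568 ,
       -0.01389409]), 'joint_efforts': array([-1.39910968e-03, -4.48460484e+01, -2.31284684e+01, -2.08535571e-04,
        4.67544218e-03,  4.65339298e-06]), 'position': array([0.2384516 , 0.49531297, 0.24770807]), 'tool_rot': array([[-9.00961373e-01,  4.33898282e-01, -9.40728367e-04],
       [ 4.33899165e-01,  9.00960691e-01, -1.16065964e-03],
       [ 3.43951055e-04, -1.45389076e-03, -9.99998884e-01]]), 'ft_force': array([ 0.19126984, -0.17216859, -0.11451854]), 'wrist_torque': array([ 0.00233355, -0.01184211, -0.00283156]), 'grip_width': 0.0854713936169011}
scene {'mtx': array([[503.53202737,   0.        , 323.53064258],
       [  0.        , 503.53202737, 249.08752429],
       [  0.        ,   0.        ,   1.        ]]), 'view': array([[ 7.62031232e-01,  6.47540265e-01,  8.58524055e-05,
        -5.19142610e-01],
       [-4.99316354e-01,  5.87515567e-01,  6.367
[... 449 characters left out ...]
    [ 0.32848544,  0.44292652,  0.83421425, -0.30925899],
       [-0.4631025 , -0.69424435,  0.55096357, -0.86037381],
       [ 0.        ,  0.        ,  0.        ,  1.        ]])}
wrist {'mtx': array([[427.86315539,   0.        , 319.79176896],
       [  0.        , 427.86315539, 243.06677602],
       [  0.        ,   0.        ,   1.        ]]), 'view': array([[ 4.34845731e-01,  9.00504575e-01, -8.37390889e-04,
        -5.47869413e-01],
       [-8.60980303e-01,  4.15486972e-01, -2.93399889e-01,
         3.82047967e-02],
       [-2.63860017e-01,  1.28304666e-01,  9.55989437e-01,
        -3.79714309e-01],
       [ 0.00000000e+00,  0.00000000e+00,  0.00000000e+00,
         1.00000000e+00]])}
```

View pics/scene0.png

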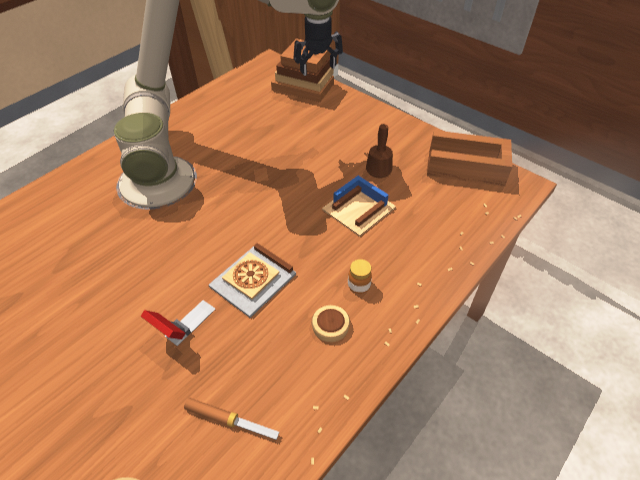

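View pics/side0.png

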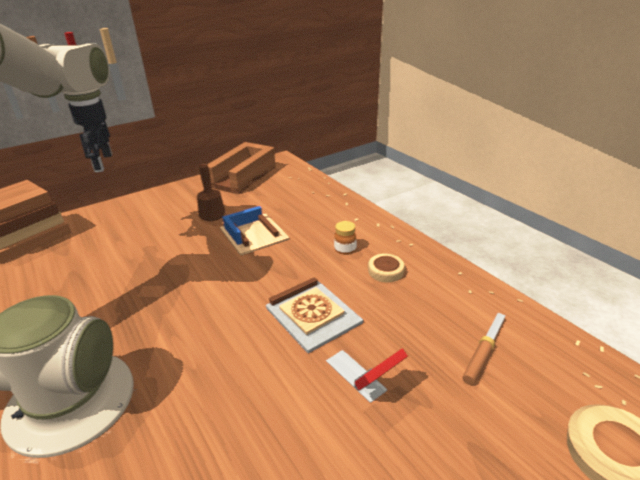

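The scene view shows the lifter (blade tip ~(207,305), grip ~(162,323)), board ~(253,280) with its stop to the upper right (273,257), and rack ~(360,207) with the blue fences on its two far sides. The side view agrees. Next are rough positions.

Run:
```python
from h import *
S=load('scene0.png');D=load('side0.png')
for nm,uv,z in[('board L',(210,280),.012),('board bot',(253,313),.012),('board right',(296,268),.012),('tipL',(205,302),0.002),('tipR',(214,311),0.002),('heel',(180,330),.01),('panelc',(250,273),.029),('rackbot',(362,234),.008),('rackleft',(324,208),.008),('rackright',(395,207),.008),('jar',(360,290),0),('mallet',(379,170),.0),('mould',(331,330),0)]:
    print(nm,onz(S[1],uv,z).round(3))
for nm,uv,z in[('tip l',(328,358),.002),('tip r',(350,351),.002),('board near',(316,347),.012),('board right',(361,316),.012),('board left',(267,305),.012),('rack n',(247,250),.008),('rack r',(288,237),.008)]:
    print('side',nm,onz(D[1],uv,z).round(3))
for I,m in(S,D):
    hsv=cv2.cvtColor(I,cv2.COLOR_RGB2HSV); mk=((hsv[:,:,0]<6)|(hsv[:,:,0]>175))&(hsv[:,:,1]>200)&(hsv[:,:,2]>110)
    n,l,s,c=cv2.connectedComponentsWithStats(mk.astype('uint8')); i=1+s[1:,4].argmax(); print('red',s[i],c[i],onz(m,c[i],.0755), ray(m,c[i]))
```

```text
board L [ 0.423 -0.152  0.012]
board bot [ 0.58  -0.151  0.012]
board right [0.567 0.022 0.012]
tipL [ 0.459 -0.203  0.002]
tipR [ 0.496 -0.206  0.002]
heel [ 0.479 -0.298  0.01 ]
panelc [ 0.497 -0.077  0.029]
rackbot [0.625 0.233 0.008]
rackleft [0.478 0.241 0.008]
rackright [0.635 0.38  0.008]
jar [0.735 0.082 0.   ]
mallet [0.497 0.488 0.   ]
mould [ 0.754 -0.057  0.   ]
side tip l [ 0.456 -0.2    0.002]
side tip r [ 0.504 -0.212  0.002]
side board near [ 0.447 -0.169  0.012]
side board right [ 0.581 -0.152  0.012]
side board left [0.428 0.005 0.012]
side rack n [0.495 0.238 0.008]
side rack r [0.619 0.227 0.008]
red [142 311  40  26 426] [160.19248826 322.75117371] [ 0.47101665 -0.33105926  0.0755    ] (array([ 1.14820934, -0.54965065,  1.07345125]), array([-0.55250598,  0.1783437 , -0.81420554]))
red [356 381   4   3   5] [357.4 382. ] [ 0.42854342 -0.32782493  0.0755    ] (array([ 0.09167521, -0.72809151,  0.72120089]), array([ 0.40535866,  0.4816469 , -0.77698174]))
```

```bash
cat >> h.py <<'E'
from scipy.spatial.transform import Rotation as Ro
def plan(p,R,N=None,grip=0,dec=2):
    "rows from the measured pose to p,R, as numbers in the tool axes; linear path, turn spread evenly"
    s=readout.observe(); p0=np.array(s['position']);R0=np.array(s['tool_rot'])
    return planft(p0,R0,p,R,N,grip,dec)
def planft(p0,R0,p,R,N=None,grip=0,dec=2):
    rv=Ro.from_matrix(R0.T@R).as_rotvec(degrees=True); d=np.array(p)-p0
    if N is None: N=int(np.ceil(max(np.linalg.norm(d)*1000/36,np.linalg.norm(rv)/6.5,1)))
    Rk=R0; out=[]
    for k in range(N):
        out.append([grip,*np.round(Rk.T@d*1000/N,dec),*np.round(rv/N,dec)]); Rk=Rk@Ro.from_rotvec(rv/N,degrees=True).as_matrix()
    for i in range(0,N,5): print('; '.join(' '.join(f'{v:g}' for v in r) for r in out[i:i+5]))
E
python3 - <<'E'
from h import *
s=readout.observe();m=eyes.camera_model('wrist');V=m['view'];c=-V[:3,:3].T@V[:3,3]
print('cam in tool',s['tool_rot'].T@(c-s['position']),'look in tool',s['tool_rot'].T@(-V[2,:3]))
R=np.array([[-1,0,0],[0,1,0],[0,0,-1.]])
# view over rack
plan([.585,.31,.30],R)
E
```

```text
cam in tool [ 0.07427878 -0.00165716 -0.12594385] look in tool [-2.93658616e-01  7.37280281e-05  9.55910358e-01]
0 -32.72 -1.39 -4.35 -0 -0 -2.14; 0 -32.64 -2.62 -4.35 -0 -0 -2.14; 0 -32.52 -3.83 -4.35 -0 -0 -2.14; 0 -32.36 -5.05 -4.35 -0 -0 -2.14; 0 -32.14 -6.25 -4.35 -0 -0 -2.14
0 -31.89 -7.45 -4.35 -0 -0 -2.14; 0 -31.59 -8.64 -4.34 -0 -0 -2.14; 0 -31.24 -9.81 -4.34 -0 -0 -2.14; 0 -30.85 -10.97 -4.34 -0 -0 -2.14; 0 -30.42 -12.12 -4.34 -0 -0 -2.14
0 -29.95 -13.25 -4.34 -0 -0 -2.14; 0 -29.43 -14.36 -4.34 -0 -0 -2.14
```

Emit:
arm_command(rows="0 -25 -1 -5 0 0 -2.2; 0 -25 -2 -5 0 0 -2.2; 0 -25 -3 -5 0 0 -2.2; 0 -25 -5 -5 0 0 -2.2; 0 -25 -6 -5 0 0 -2.2")

```text
time_s: 0.57
position: [0.35, 0.4334, 0.2733]
tool_rot: [[-0.968, 0.252, -0.001], [0.252, 0.968, -0.0], [0.0, -0.001, -1.0]]
ft_force: [0.1, 0.6, 1.3]
grip_width: 0.0851
```

Emit:
arm_command(rows="0 -25 -9 -4 0 0 -2.2; 0 -25 -10 -4 0 0 -2.2; 0 -25 -11 -4 0 0 -2.2; 0 -25 -12 -4 0 0 -2.2; 0 -25 -13 -4 0 0 -2.2")

```text
time_s: 0.98
position: [0.4634, 0.3568, 0.2933]
tool_rot: [[-0.998, 0.063, -0.001], [0.063, 0.998, -0.0], [0.001, -0.0, -1.0]]
ft_force: [0.3, 0.9, 0.7]
grip_width: 0.0855
```

Emit:
arm_command(rows="0 -25 -14 0 0 0 -2.1; 0 -18 -16 0 0 0 -1.6; 0 0 0 0 0 0 0; 0 0 0 0 0 0 0")

```text
time_s: 1.32
position: [0.5046, 0.3249, 0.2927]
tool_rot: [[-1.0, 0.003, -0.001], [0.003, 1.0, -0.0], [0.001, -0.0, -1.0]]
ft_force: [-0.7, -0.4, -0.0]
grip_width: 0.0852
```

Run:
```python
from h import *
s=readout.observe();print(s['position'],s['tool_rot'],s['time_s'])
im,m=shot('wrist','w1.png')
R=np.array([[-1,0,0],[0,1,0],[0,0,-1.]])
plan([.50,-.15,.30],R)
```

```text
[0.50461813 0.32488949 0.29266637] [[-9.99995976e-01  2.53339862e-03 -1.27688568e-03]
 [ 2.53386585e-03  9.99996723e-01 -3.64429369e-04]
 [ 1.27595825e-03 -3.67663360e-04 -9.99999118e-01]] 1.3167
0 0.24 -33.98 -0.5 -0 -0 -0; 0 0.24 -33.98 -0.5 -0 -0 -0; 0 0.25 -33.98 -0.5 -0 -0 -0; 0 0.25 -33.98 -0.5 -0 -0 -0; 0 0.25 -33.98 -0.5 -0 -0 -0
0 0.25 -33.98 -0.5 -0 -0 -0; 0 0.26 -33.98 -0.5 -0 -0 -0; 0 0.26 -33.98 -0.5 -0 -0 -0; 0 0.26 -33.98 -0.5 -0 -0 -0; 0 0.27 -33.98 -0.5 -0 -0 -0
0 0.27 -33.98 -0.5 -0 -0 -0; 0 0.27 -33.98 -0.5 -0 -0 -0; 0 0.27 -33.98 -0.5 -0 -0 -0; 0 0.28 -33.98 -0.5 -0 -0 -0
```

View pics/w1.png

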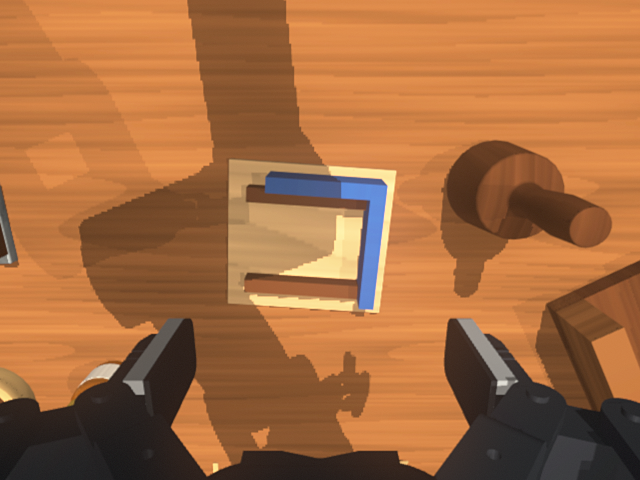

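The wrist view shows the rack: base corners ≈(228,159),(396,171),(379,313),(228,304), far fence on the right, left fence at the top. The mallet stands off to the right. Now the board and lifter.

Emit:
arm_command(rows="0 0 -34 0 0 0 0; 0 0 -34 0 0 0 0; 0 0 -34 0 0 0 0; 0 0 -34 0 0 0 0; 0 0 -34 0 0 0 0")

```text
time_s: 1.78
position: [0.503, 0.1554, 0.2935]
tool_rot: [[-1.0, -0.001, 0.0], [-0.001, 1.0, 0.0], [-0.0, 0.0, -1.0]]
ft_force: [0.4, -0.4, -0.0]
grip_width: 0.0854
```

Emit:
arm_command(rows="0 0 -34 0 0 0 0; 0 0 -34 0 0 0 0; 0 0 -34 0 0 0 0; 0 0 -34 0 0 0 0; 0 0 -34 0 0 0 0")

```text
time_s: 2.2
position: [0.5033, -0.0146, 0.2936]
tool_rot: [[-1.0, -0.001, 0.0], [-0.001, 1.0, 0.0], [-0.0, 0.0, -1.0]]
ft_force: [0.8, -0.0, 0.6]
grip_width: 0.0853
```

Emit:
arm_command(rows="0 0 -34 0 0 0 0; 0 0 -34 0 0 0 0; 0 0 -34 0 0 0 0; 0 0 0 0 0 0 0; 0 0 0 0 0 0 0")

```text
time_s: 2.62
position: [0.5038, -0.1166, 0.2932]
tool_rot: [[-1.0, 0.002, -0.0], [0.002, 1.0, 0.0], [0.0, 0.0, -1.0]]
ft_force: [0.6, 1.3, -0.4]
grip_width: 0.0851
```

Run:
```python
from h import *
s=readout.observe();print(s['position'],s['time_s'])
im,m=shot('wrist','w2.png')
```

```text
[ 0.50381887 -0.11656127  0.29321579] 2.6167
```

View pics/w2.png

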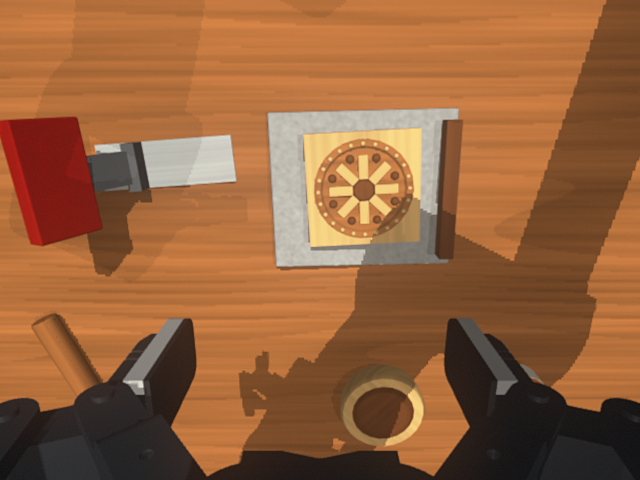

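```bash
cat > meas.py <<'E'
from h import *
def big(mk,roi):
    z=np.zeros(mk.shape,'uint8');x0,y0,x1,y1=roi;z[y0:y1,x0:x1]=mk[y0:y1,x0:x1]
    n,l,s,c=cv2.connectedComponentsWithStats(z);return l==(1+s[1:,4].argmax())
def rect(m,mask,z,nm):
    ct=max(cv2.findContours(mask.astype('uint8'),cv2.RETR_EXTERNAL,cv2.CHAIN_APPROX_NONE)[0],key=len)[:,0,:].astype(float)
    # rectangle in world, mm
    P=np.array([onz(m,u,z)[:2] for u in ct])*1000
    r=cv2.minAreaRect(P.astype('float32')); a=cv2.approxPolyDP(cv2.convexHull(P.astype('float32')),5,True)[:,0]
    print(nm,'rect',np.round(r[0],1),np.round(r[1],1),round(r[2],2),'corners',a.round(0).tolist()); return P,r
if __name__=='__main__':
    I,m=load('w2.png');h=cv2.cvtColor(I,cv2.COLOR_RGB2HSV);H,S,V=[h[:,:,i].astype(int) for i in range(3)]
    for u in[(180,150),(220,170),(290,200),(430,240),(315,140),(415,235),(450,180),(138,165),(110,165),(40,200)]: print(u,h[u[1],u[0]],end=' ')
    print()
    rect(m,big((S<40)&(V>140),(140,120,250,200)),.0022,'blade')
    rect(m,big((S<70)&(V>70),(255,100,470,275)),.012,'board')
    rect(m,big((S>60)&(V>60),(290,118,430,255)),.026,'panel')
    I,m=load('w1.png');h=cv2.cvtColor(I,cv2.COLOR_RGB2HSV);H,S,V=[h[:,:,i].astype(int) for i in range(3)]
    for u in[(240,250),(235,170),(355,240),(300,290),(300,183),(375,250),(350,190),(300,320)]: print(u,h[u[1],u[0]],end=' ')
    print()
    rect(m,big((H>100)&(H<125)&(S>120),(220,150,400,320)),.048,'blue')
E
python3 meas.py
python3 - <<'E'
import cv2
for f,(x0,y0,x1,y1),k in(('w1.png',(215,150,405,320),4),):
    i=cv2.imread('pics/'+f)[y0:y1,x0:x1];a=cv2.resize(i,None,fx=4,fy=3.5,interpolation=2); cv2.imwrite('pics/c1.png',cv2.resize(i,None,fx=3.5,fy=3.5,interpolation=2))
E
```

```text
(180, 150) [ 30  14 188] (220, 170) [ 23  15 210] (290, 200) [ 24  18 199] (430, 240) [ 18  28 110] (315, 140) [ 20 121 242] (415, 235) [ 17 128 175] (450, 180) [ 12 160 132] (138, 165) [10 42 54] (110, 165) [12 16 79] (40, 200) [  2 218 125] 
blade rect [ 474.3 -244. ] [43.8 85.3] 4.19 corners [[450.0, -204.0], [456.0, -288.0], [499.0, -284.0], [492.0, -201.0]]
board rect [501.9 -77.6] [149.4 174.1] 1.16 corners [[427.0, 8.0], [430.0, -165.0], [577.0, -163.0], [574.0, 10.0]]
panel rect [497.7 -78. ] [106.3 106. ] 2.88 corners [[442.0, -29.0], [448.0, -133.0], [552.0, -128.0], [547.0, -23.0]]
(240, 250) [ 16 121 196] (235, 170) [ 16 122 192] (355, 240) [ 22  97 252] (300, 290) [ 11 162 167] (300, 183) [110 121 135] (375, 250) [110 135 219] (350, 190) [108 144 221] (300, 320) [ 13 167 228] 
blue rect [548.  357.4] [ 39.7 118.7] 86.07 corners [[488.0, 342.0], [607.0, 360.0], [608.0, 372.0], [491.0, 381.0]]
```

View pics/c1.png

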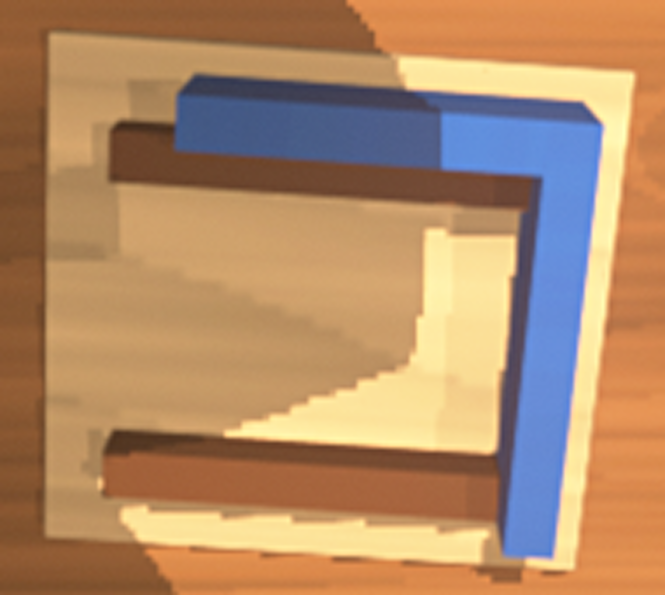

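The crop shows the inner top edge of the left fence running (178,150)→(541,178) and that of the far fence (541,178)→(505,530). The outer edge of the lower batten runs (103,495)→(498,520). I'll fit these edges.

Run:
```python
from meas import *
I,m=load('w1.png');h=cv2.cvtColor(I,cv2.COLOR_RGB2HSV);H,S,V=[h[:,:,i].astype(int) for i in range(3)]
print('V row 240',V[240,355:390],'row 290',V[290,350:385])
print('col 300 H/V',list(zip(H[180:212,300],S[180:212,300],V[180:212,300]))[::1])
print('col 300 low',list(zip(H[270:310:2,300],S[270:310:2,300],V[270:310:2,300])))
blue=(H>100)&(H<125)&(S>100)
def fit(pts,z,nm):
    P=np.array([onz(m,u,z)[:2] for u in pts])*1000
    vx,vy,x,y=cv2.fitLine(P.astype('float32'),cv2.DIST_HUBER,0,.01,.01).ravel(); 
    r=(P-[x,y])@np.array([-vy,vx]); print(nm,'pt',(x,y),'dir angle',np.degrees(np.arctan2(vy,vx)).round(2),'res',np.abs(r).mean().round(2)); return np.array([x,y]),np.array([vx,vy])
A=fit([(c,np.where(blue[160:240,c])[0].max()+160+.5) for c in range(272,360)],.048,'left fence')
B=fit([(np.where(blue[r,350:400]&(V[r,350:400]>175))[0].min()+350-.5,r) for r in range(215,300)],.048,'far fence')
t=np.linalg.solve(np.c_[A[1],-B[1]],B[0]-A[0]);print('corner',A[0]+t[0]*A[1])
C=fit([(r:=0) or (c,max(y for y in range(275,305) if S[y,c]>145 and V[y,c]<200 )+.5) for c in range(260,350)],.026,'batten')
n=np.array([-A[1][1],A[1][0]]);print('batten to fence dist',(A[0]-C[0])@n)
```

```text
V row 240 [252 252 252 255 255 197  97  92  91  90 124 201 219 217 216 217 217 217
 217 216 217 217 216 218 218 217 252 255 255 254 255 255 255 222 192] row 290 [154 155 156 156 155 157 157 118  89  89 153 205 215 211 211 211 210 211
 211 210 210 211 210 211 212 226 255 255 254 254 255 249 224 215 214]
col 300 H/V [(np.int64(110), np.int64(124), np.int64(136)), (np.int64(110), np.int64(122), np.int64(136)), (np.int64(110), np.int64(122), np.int64(136)), (np.int64(110), np.int64(121), np.int64(135)), (np.int64(110), np.int64(120), np.int64(136)), (np.int64(110), np.int64(119), np.int64(135)), (np.int64(110), np.int64(125), np.int64(135)), (np.int64(110), np.int64(117), np.int64(135)), (np.int64(110), np.int64(120), np.int64(136)), (np.int64(110), np.int64(120), np.int64(136)), (np.int64(110), np.int64(120), np.int64(136)), (np.int64(110), np.int64(118), np.int64(138)), (np.int64(110), np.int64(120), np.int64(136)), (np.int64(110), np.int64(121), np.int64(137)), (np.int64(111), np.int64(114), np.int64(134)), (np.int64(134), np.int64(49), np.int64(104)), (np.int64(9), np.int64(134), np.
[... 1242 characters left out ...]
(161), np.int64(166)), (np.int64(11), np.int64(163), np.int64(166)), (np.int64(16), np.int64(127), np.int64(197)), (np.int64(15), np.int64(126), np.int64(192)), (np.int64(22), np.int64(103), np.int64(255)), (np.int64(22), np.int64(99), np.int64(253)), (np.int64(22), np.int64(101), np.int64(252)), (np.int64(23), np.int64(98), np.int64(254)), (np.int64(13), np.int64(158), np.int64(203))]
left fence pt (np.float32(499.53232), np.float32(319.23096)) dir angle 85.4 res 0.27
far fence pt (np.float32(557.11804), np.float32(363.12033)) dir angle -4.11 res 0.23
corner [503.37857 366.9845 ]
batten pt (np.float32(604.22235), np.float32(307.59235)) dir angle 85.89 res 0.27
batten to fence dist 105.28649
```

```bash
cat >> h.py <<'E'
def RL(ang):  # tool orientation for the lifter level, its x at heading ang (deg from world x)
    a=np.radians(ang);x=np.array([np.cos(a),np.sin(a),0]);yl=np.array([-x[1],x[0],0]);Z=np.array([0,0,1.])
    s,c=.5,np.sqrt(3)/2
    return np.c_[yl,c*x+s*Z,s*x-c*Z]
def lift2tcp(o,ang,off=(0,0,0)):
    "TCP for lifter origin o (m)"
    a=np.radians(ang);L=np.c_[[np.cos(a),np.sin(a),0],[-np.sin(a),np.cos(a),0],[0,0,1]]
    return np.array(o)+L@(np.array([-.045,0,.0755])+off)+.002*RL(ang)[:,2]
E
python3 - <<'E'
from h import *
g=lift2tcp([.4774,-.2865,0],94.19);R=RL(94.19);pre=g-.09*R[:,2]
print(g,pre);plan(pre,R); print('then z 90')
E
```

```text
[ 0.48061482 -0.3303824   0.07376795] [ 0.48390271 -0.37526212  0.15171024]
0 2.21 -28.87 15.72 -3.33 0.12 -0.46; 0 2.41 -29.71 14.03 -3.33 0.12 -0.46; 0 2.62 -30.46 12.28 -3.33 0.12 -0.46; 0 2.84 -31.1 10.5 -3.33 0.12 -0.46; 0 3.07 -31.63 8.68 -3.33 0.12 -0.46
0 3.31 -32.06 6.84 -3.33 0.12 -0.46; 0 3.55 -32.37 4.97 -3.33 0.12 -0.46; 0 3.8 -32.58 3.1 -3.33 0.12 -0.46; 0 4.06 -32.67 1.21 -3.33 0.12 -0.46
then z 90
```

Emit:
arm_command(rows="0 2.2 -28.9 15.7 -3.33 0.12 -0.46; 0 2.4 -29.7 14 -3.33 0.12 -0.46; 0 2.6 -30.5 12.3 -3.33 0.12 -0.46; 0 2.8 -31.1 10.5 -3.33 0.12 -0.46; 0 3.1 -31.6 8.7 -3.33 0.12 -0.46")

```text
time_s: 3.08
position: [0.4934, -0.26, 0.2146]
tool_rot: [[-0.999, -0.041, -0.016], [-0.044, 0.956, 0.289], [0.003, 0.289, -0.957]]
ft_force: [1.0, 0.5, -0.4]
grip_width: 0.0853
```

Emit:
arm_command(rows="0 3.3 -32 6.8 -3.33 0.12 -0.46; 0 3.6 -32.4 5 -3.33 0.12 -0.46; 0 3.8 -32.6 3.1 -3.33 0.12 -0.46; 0 4 -32.7 1.2 -3.33 0.12 -0.46; 0 0 0 0 0 0 0")

```text
time_s: 3.5
position: [0.4833, -0.3789, 0.1461]
tool_rot: [[-0.997, -0.059, -0.04], [-0.071, 0.86, 0.505], [0.004, 0.507, -0.862]]
ft_force: [-0.0, -0.7, -0.2]
grip_width: 0.0853
```

Run:
```python
from h import *
g=lift2tcp([.4774,-.2865,0],94.19);R=RL(94.19)
s=readout.observe();print(s['position'],s['time_s'])
shot('wrist','w3.png');plan(g-.045*R[:,2],R,2);plan(g,R,4)
```

```text
[ 0.48327366 -0.37894918  0.14612915] 3.5
0 0.02 1.4 21.45 0.13 -0.06 -0.06; 0 0.04 1.45 21.45 0.13 -0.06 -0.06
0 -0.02 0.65 21.98 0.07 -0.03 -0.03; 0 -0 0.67 21.98 0.07 -0.03 -0.03; 0 0.01 0.7 21.98 0.07 -0.03 -0.03; 0 0.02 0.72 21.97 0.07 -0.03 -0.03
```

View pics/w3.png

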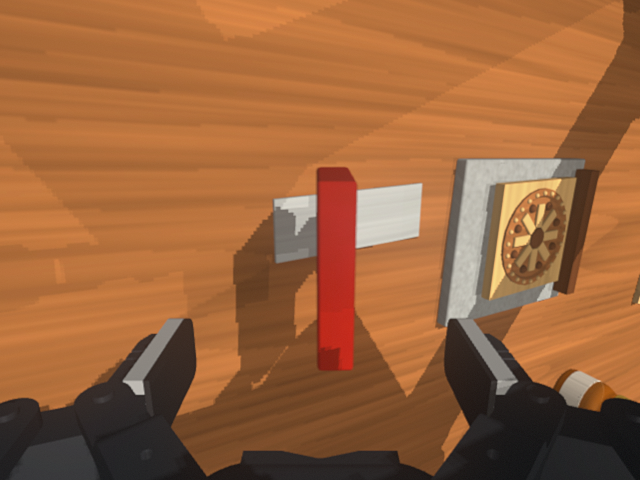

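The slab sits centred between the open fingers (cols 319–352), so I'll go in and pinch it.

Emit:
arm_command(rows="0 0 0.9 22 0.07 -0.03 -0.03; 0 0 0.9 22 0.07 -0.03 -0.03; 0 0 0.9 22 0.07 -0.03 -0.03; 0 0 0.9 22 0.07 -0.03 -0.03; 0 0 0 0 0 0 0", squeeze=60)

```text
time_s: 3.97
position: [0.481, -0.3244, 0.0759]
tool_rot: [[-0.997, -0.068, -0.039], [-0.078, 0.864, 0.498], [-0.0, 0.499, -0.866]]
ft_force: [-0.4, 1.0, -0.5]
grip_width: 0.0853
```

Emit:
arm_command(rows="1 0 0 0 0 0 0; 1 0 0 0 0 0 0; 1 0 0 0 0 0 0; 1 0 0 0 0 0 0; 1 0 0 0 0 0 0")

```text
time_s: 4.38
position: [0.4811, -0.3299, 0.078]
tool_rot: [[-0.997, -0.066, -0.033], [-0.074, 0.867, 0.493], [-0.004, 0.494, -0.869]]
ft_force: [-0.5, 0.2, -0.3]
grip_width: 0.0256
```

Emit:
arm_command(rows="1 0 0 0 0 0 0; 1 0 0 0 0 0 0; 1 0 0 0 0 0 0; 1 0 0 0 0 0 0; 1 0 0 0 0 0 0", squeeze=90)

```text
time_s: 4.8
position: [0.481, -0.3298, 0.0777]
tool_rot: [[-0.997, -0.066, -0.033], [-0.074, 0.866, 0.494], [-0.004, 0.495, -0.869]]
ft_force: [0.6, -3.4, 6.6]
grip_width: 0.0171
```

Run:
```python
from h import *
s=readout.observe();print(s);R=RL(94.19)
print(lift2tcp([.4774,-.2865,0],94.19))
plan(s['position']+[0,0,.05],RL(91.16),4,1)
```

```text
{'time_s': 4.8, 'q': array([ -52.73024997,   43.63164236,   69.41848487,   15.83561691,
         92.27345118, -149.9751768 ]), 'qvel': array([ 0.03035305, -0.02329442, -0.00579355,  0.0340395 , -0.07201328,
        0.14862597]), 'joint_efforts': array([ 1.62813652e+00, -5.57127035e+01, -1.60716534e+01,  4.77598161e-01,
        9.52277184e-01, -4.98874323e-02]), 'position': array([ 0.48103957, -0.3298265 ,  0.07772287]), 'tool_rot': array([[-0.9972568 , -0.06623393, -0.03304456],
       [-0.07390769,  0.86649436,  0.49368531],
       [-0.0040658 ,  0.49477328, -0.86901259]]), 'ft_force': array([ 0.58462401, -3.3605243 ,  6.60849284]), 'wrist_torque': array([ 0.18866978,  0.00979788, -0.06545274]), 'grip_width': 0.01707254750556909}
[ 0.48061482 -0.3303824   0.07376795]
1 -0.05 6.18 -10.86 -0.08 -0.33 0.7; 1 -0.04 6.2 -10.85 -0.08 -0.33 0.7; 1 -0.03 6.22 -10.84 -0.08 -0.33 0.7; 1 -0.01 6.23 -10.83 -0.08 -0.33 0.7
```

Run:
```python
from meas import *
im,m=shot('wrist','w4.png');h=cv2.cvtColor(im,cv2.COLOR_RGB2HSV);S,V=h[:,:,1].astype(int),h[:,:,2]
mk=big((S<40)&(V>120),(300,150,640,330))
ys,xs=np.where(mk);print(xs.min(),xs.max(),ys.min(),ys.max(),mk.sum())
rect(m,mk,.002,'blade')
side,ms=shot('side','s4.png')
```

```text
477 632 168 329 7953
blade rect [489.5 -73.1] [122.8 178.6] 1.13 corners [[429.0, 13.0], [430.0, -164.0], [544.0, -152.0], [552.0, -114.0], [445.0, 9.0]]
```

View pics/w4.png

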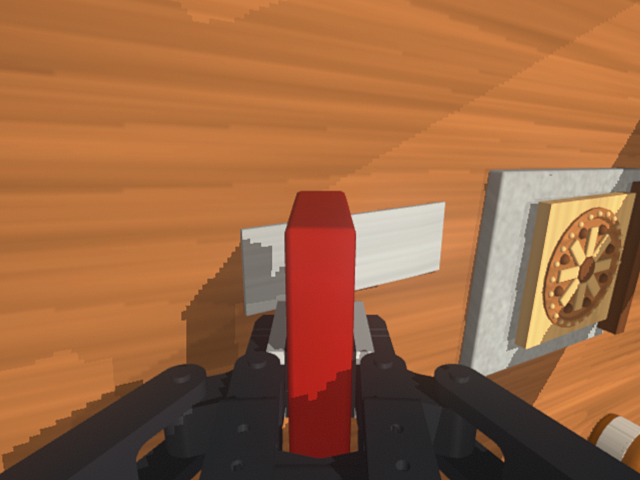

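Gripped; the blade tip corners are at ≈(444.5,202.5) and (439,270). I'll use them to find the lifter's pose in the tool.

Run:
```python
from h import *
im,m=load('w4.png')
a,b=onz(m,(445,202.5),.0015),onz(m,(439.5,270.5),.0015);print(a,b,(a+b)/2,np.linalg.norm(a-b))
for n,u,v in(('rear',(242,230),(246,315)),): print(onz(m,u,.002),onz(m,v,.002))
d=a-b; print('heading',np.degrees(np.arctan2(-d[0],-d[1]))%180, np.degrees(np.arctan2(d[1],d[0])))
```

```text
[ 0.45001233 -0.20184466  0.0015    ] [ 0.49439988 -0.19802594  0.0015    ] [ 0.4722061 -0.1999353  0.0015   ] 0.04455151442173759
[ 0.45908039 -0.33170141  0.002     ] [ 0.50270789 -0.32883024  0.002     ]
heading 85.08287762416116 -175.08287762416117
```

```bash
python3 - <<'E'
from h import *
s=readout.observe()
a=94.2
def L(o,ang,pitch=0):
    T=np.eye(4);T[:3,:3]=(Ro.from_euler('z',ang,degrees=True)*Ro.from_euler('y',-pitch,degrees=True)).as_matrix();T[:3,3]=o;return T
W=np.eye(4);W[:3,:3]=s['tool_rot'];W[:3,3]=s['position']
np.save('X.npy',np.linalg.inv(L([.4782,-.2848,0],a))@W); print(np.load('X.npy').round(4))
E
cat >> h.py <<'E'
import os
X=np.load('X.npy') if os.path.exists('X.npy') else None   # tool in lifter frame
def L(o,ang,pitch=0):
    T=np.eye(4);T[:3,:3]=(Ro.from_euler('z',ang,degrees=True)*Ro.from_euler('y',-pitch,degrees=True)).as_matrix();T[:3,3]=o;return T
def where():
    s=readout.observe();W=np.eye(4);W[:3,:3]=s['tool_rot'];W[:3,3]=s['position'];return W@np.linalg.inv(X)
BO,BA=np.array([.5018,-.0751,0]),91.16
RO_,RA=np.array([.5519,.3107,0]),85.7
def fr(o,a,p): return o+Ro.from_euler('z',a,degrees=True).apply(np.array(p)/1000)
def infr(o,a):
    T=where();print('lifter in frame mm',(Ro.from_euler('z',-a,degrees=True).apply(T[:3,3]-o)*1000).round(2),'rel zyx deg',Ro.from_matrix(T[:3,:3]).as_euler('ZYX',degrees=True).round(2)-[a,0,0],'F',np.array(readout.observe()['ft_force']).round(1),readout.observe()['time_s'])
def go(T,N=None,T0=None):
    W=(where() if T0 is None else T0)@X; G=T@X; planft(W[:3,3],W[:3,:3],G[:3,3],G[:3,:3],N,1); return T
E
python3 - <<'E'
from h import *
T=where();T[2,3]+=.03;go(T,2)
U=go(L(fr(BO,BA,[-160,4,30]),BA),8,T);go(L(fr(BO,BA,[-160,4,16]),BA),2,U)
E
```

```text
[[-7.000e-04  8.691e-01  4.947e-01 -4.510e-02]
 [ 1.000e+00  2.600e-03 -3.200e-03  5.000e-04]
 [-4.100e-03  4.947e-01 -8.691e-01  7.780e-02]
 [ 0.000e+00  0.000e+00  0.000e+00  1.000e+00]]
1 -0.06 7.42 -13.04 0 0 0; 1 -0.06 7.42 -13.04 0 0 0
1 -3.01 5.2 2.97 0 -0.19 0.33; 1 -2.97 5.22 2.98 0 -0.19 0.33; 1 -2.93 5.23 2.99 0 -0.19 0.33; 1 -2.89 5.25 3 0 -0.19 0.33; 1 -2.85 5.27 3.01 0 -0.19 0.33
1 -2.81 5.28 3.02 0 -0.19 0.33; 1 -2.77 5.3 3.03 0 -0.19 0.33; 1 -2.73 5.32 3.04 0 -0.19 0.33
1 0.03 -3.46 6.08 0 0 0; 1 0.03 -3.46 6.08 0 0 0
```

Emit:
arm_command(rows="1 0 7.4 -13 0 0 0; 1 0 7.4 -13 0 0 0; 1 -3 5.2 3 0 -0.19 0.33; 1 -3 5.2 3 0 -0.19 0.33; 1 -2.9 5.2 3 0 -0.19 0.33")

```text
time_s: 5.32
position: [0.4884, -0.3096, 0.1061]
tool_rot: [[-0.999, -0.048, -0.025], [-0.054, 0.867, 0.496], [-0.002, 0.497, -0.868]]
ft_force: [-0.3, 0.3, -2.5]
grip_width: 0.0171
```

Emit:
arm_command(rows="1 -2.9 5.3 3 0 -0.19 0.33; 1 -2.8 5.3 3 0 -0.19 0.33; 1 -2.8 5.3 3 0 -0.19 0.33; 1 -2.8 5.3 3 0 -0.19 0.33; 1 -2.7 5.3 3 0 -0.19 0.33")

```text
time_s: 5.73
position: [0.5014, -0.2791, 0.1072]
tool_rot: [[-1.0, -0.02, -0.007], [-0.021, 0.868, 0.496], [-0.003, 0.496, -0.868]]
ft_force: [-0.3, -0.6, -1.5]
grip_width: 0.0172
```

Emit:
arm_command(rows="1 0 -3.5 6 0 0 0; 1 0 -3.5 6 0 0 0; 1 0 0 0 0 0 0; 1 0 0 0 0 0 0")

```text
time_s: 6.07
position: [0.501, -0.2801, 0.0927]
tool_rot: [[-1.0, -0.019, -0.008], [-0.021, 0.868, 0.496], [-0.003, 0.497, -0.868]]
ft_force: [-0.4, -1.1, -3.0]
grip_width: 0.0171
```

Run:
```python
from h import *
infr(BO,BA); im,m=shot('wrist','w5.png')
for x in(85,):
    for y in(-22,22):
        T=where();print(proj(m,(T@[.085,y/1000,.0015,1])[:3]))
cv2.imwrite('pics/c5.png',cv2.resize(im[140:400,200:640,::-1],None,fx=1.8,fy=1.8,interpolation=2))
go(L(fr(BO,BA,[-160,4,12]),BA),4)
```

```text
lifter in frame mm [-159.64    4.61   15.06] rel zyx deg [ 0.   -0.12  0.09] F [-0.4 -1.1 -3. ] 6.0667
[439.29512773 270.15785215]
[445.35961156 202.75597063]
1 -0.09 -0.42 0.72 0.02 -0.01 -0.01; 1 -0.09 -0.42 0.72 0.02 -0.01 -0.01; 1 -0.09 -0.42 0.72 0.02 -0.01 -0.01; 1 -0.09 -0.42 0.72 0.02 -0.01 -0.01
```

View pics/c5.png

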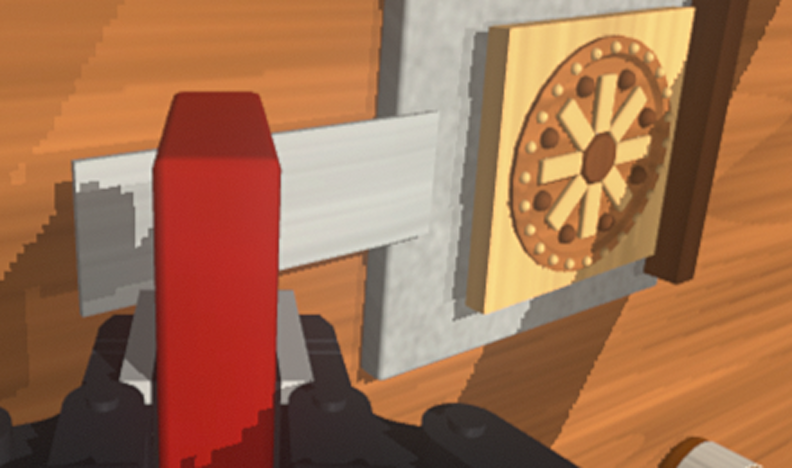

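The crop shows the blade tip at crop x≈435, over the board, with the panel's near edge at x≈475. The view matches the model. Next I touch down.

Emit:
arm_command(rows="1 0 -1 1.74 0 0 0; 1 0 -0.25 0.43 0 0 0; 1 0 0 0 0 0 0; 1 0 0 0 0 0 0")

```text
time_s: 6.45
position: [0.5012, -0.2801, 0.091]
tool_rot: [[-1.0, -0.02, -0.007], [-0.021, 0.868, 0.496], [-0.004, 0.496, -0.869]]
ft_force: [-0.2, 0.5, -1.5]
grip_width: 0.0171
```

Emit:
arm_command(rows="1 0 -0.25 0.43 0 0 0; 1 0 0 0 0 0 0; 1 0 0 0 0 0 0")

```text
time_s: 6.7
position: [0.5012, -0.28, 0.0905]
tool_rot: [[-1.0, -0.02, -0.007], [-0.021, 0.868, 0.496], [-0.004, 0.496, -0.869]]
ft_force: [0.4, 0.3, -2.4]
grip_width: 0.0172
```

Emit:
arm_command(rows="1 0 -0.25 0.43 0 0 0; 1 0 0 0 0 0 0; 1 0 0 0 0 0 0")

```text
time_s: 6.95
position: [0.5013, -0.2801, 0.09]
tool_rot: [[-1.0, -0.02, -0.007], [-0.021, 0.868, 0.496], [-0.004, 0.496, -0.869]]
ft_force: [0.2, -0.6, -1.0]
grip_width: 0.0169
```

Run:
```python
from h import *
infr(BO,BA)
```

```text
lifter in frame mm [-159.7     4.22   12.31] rel zyx deg [ 0.01 -0.06  0.02] F [ 0.2 -0.6 -1. ] 6.95
```

Emit:
arm_command(rows="1 0 -0.25 0.43 0 0 0; 1 0 0 0 0 0 0; 1 0 0 0 0 0 0")

```text
time_s: 7.2
position: [0.5013, -0.2802, 0.0898]
tool_rot: [[-1.0, -0.02, -0.007], [-0.021, 0.868, 0.495], [-0.004, 0.495, -0.869]]
ft_force: [0.5, -0.9, 2.4]
grip_width: 0.0171
```

Emit:
arm_command(rows="1 0 -0.25 0.43 0 0 0; 1 0 0 0 0 0 0; 1 0 0 0 0 0 0")

```text
time_s: 7.45
position: [0.5014, -0.2803, 0.0895]
tool_rot: [[-1.0, -0.02, -0.007], [-0.021, 0.868, 0.495], [-0.004, 0.495, -0.869]]
ft_force: [0.1, -4.2, 5.1]
grip_width: 0.0168
```

Emit:
arm_command(rows="1 0 -0.25 0.43 0 0 0; 1 0 0 0 0 0 0; 1 0 0 0 0 0 0")

```text
time_s: 7.7
position: [0.5014, -0.2804, 0.0894]
tool_rot: [[-1.0, -0.02, -0.006], [-0.021, 0.868, 0.495], [-0.005, 0.495, -0.869]]
ft_force: [-1.0, -3.7, 7.9]
grip_width: 0.0171
```

Run:
```python
from h import *
infr(BO,BA)
```

```text
lifter in frame mm [-160.09    4.07   11.65] rel zyx deg [ 0.   -0.04 -0.03] F [-1.  -3.7  7.9] 7.7
```

Emit:
arm_command(rows="1 0 1.25 -2.17 0 0 0; 1 0 3.5 2 0 0 0; 1 0 3.5 2 0 0 0; 1 0 3.5 2 0 0 0; 1 0 3.5 2 0 0 0")

```text
time_s: 8.12
position: [0.5008, -0.2631, 0.0906]
tool_rot: [[-1.0, -0.02, -0.008], [-0.021, 0.868, 0.496], [-0.003, 0.496, -0.868]]
ft_force: [-0.0, -0.4, -2.3]
grip_width: 0.0174
```

Emit:
arm_command(rows="1 0 3.5 2 0 0 0; 1 0 3.5 2 0 0 0; 1 0 3.5 2 0 0 0; 1 0 3.5 2 0 0 0; 1 0 3.5 2 0 0 0")

```text
time_s: 8.53
position: [0.5005, -0.2434, 0.0909]
tool_rot: [[-1.0, -0.02, -0.007], [-0.021, 0.868, 0.495], [-0.004, 0.495, -0.869]]
ft_force: [-0.2, 0.5, -2.4]
grip_width: 0.0173
```

Emit:
arm_command(rows="1 0 2.6 1.5 0 0 0; 1 0 2.6 1.5 0 0 0; 1 0 2.6 1.5 0 0 0; 1 0 2.6 1.5 0 0 0; 1 0 0 0 0 0 0")

```text
time_s: 8.95
position: [0.5002, -0.2312, 0.0909]
tool_rot: [[-1.0, -0.02, -0.008], [-0.021, 0.868, 0.496], [-0.003, 0.496, -0.868]]
ft_force: [0.1, -0.5, -1.8]
grip_width: 0.0171
```

Run:
```python
from h import *
infr(BO,BA)
im,m=shot('side','s6.png'); cv2.imwrite('pics/c6.png',cv2.resize(im[250:430,230:450,::-1],None,fx=3,fy=3,interpolation=2))
```

```text
lifter in frame mm [-110.83    4.34   13.21] rel zyx deg [ 0.03 -0.07  0.03] F [ 0.1 -0.5 -1.8] 8.95
```

View pics/c6.png

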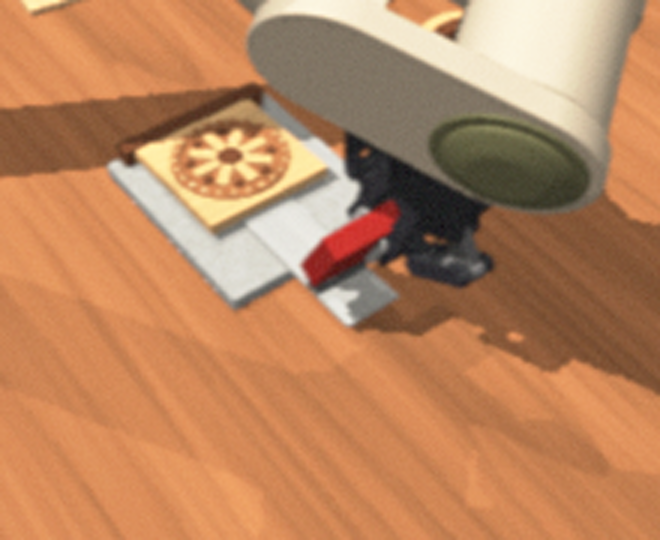

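The panel has been pushed up to the stop and the blade tip is under its near bevel. I'll keep sliding in.

Emit:
arm_command(rows="1 0 2.6 1.5 0 0 0; 1 0 2.6 1.5 0 0 0; 1 0 2.6 1.5 0 0 0; 1 0 2.6 1.5 0 0 0; 1 0 2.6 1.5 0 0 0")

```text
time_s: 9.42
position: [0.4999, -0.2164, 0.0908]
tool_rot: [[-1.0, -0.02, -0.007], [-0.021, 0.868, 0.496], [-0.004, 0.496, -0.869]]
ft_force: [-0.2, 0.1, -3.6]
grip_width: 0.0172
```

Emit:
arm_command(rows="1 0 2.6 1.5 0 0 0; 1 0 2.6 1.5 0 0 0; 1 0 2.6 1.5 0 0 0; 1 0 2.6 1.5 0 0 0; 1 0 2.6 1.5 0 0 0")

```text
time_s: 9.83
position: [0.4996, -0.2014, 0.0907]
tool_rot: [[-1.0, -0.02, -0.007], [-0.021, 0.868, 0.496], [-0.004, 0.496, -0.869]]
ft_force: [0.2, -1.0, -3.0]
grip_width: 0.0169
```

Run:
```python
from h import *
infr(BO,BA)
```

```text
lifter in frame mm [-81.05   4.38  13.01] rel zyx deg [ 0.01 -0.06  0.03] F [ 0.2 -1.  -3. ] 9.8333
```

Emit:
arm_command(rows="1 0 2.6 1.5 0 0 0; 1 0 2.6 1.5 0 0 0; 1 0 2.6 1.5 0 0 0; 1 0 2.6 1.5 0 0 0; 1 0 2.6 1.5 0 0 0")

```text
time_s: 10.25
position: [0.4993, -0.1864, 0.0906]
tool_rot: [[-1.0, -0.02, -0.007], [-0.021, 0.868, 0.496], [-0.004, 0.496, -0.869]]
ft_force: [0.5, -0.2, -3.2]
grip_width: 0.0174
```

Emit:
arm_command(rows="1 0 2.6 1.5 0 0 0; 1 0 2.6 1.5 0 0 0; 1 0 2.6 1.5 0 0 0; 1 0 2.6 1.5 0 0 0; 1 0 2.6 1.5 0 0 0")

```text
time_s: 10.67
position: [0.499, -0.1715, 0.0906]
tool_rot: [[-1.0, -0.02, -0.007], [-0.021, 0.868, 0.495], [-0.004, 0.495, -0.869]]
ft_force: [0.2, -0.0, -3.3]
grip_width: 0.0168
```

Emit:
arm_command(rows="1 0 1.74 1 0 0 0; 1 0 1.74 1 0 0 0; 1 0 1.74 1 0 0 0; 1 0 1.74 1 0 0 0; 1 0 0.87 0.5 0 0 0")

```text
time_s: 11.08
position: [0.4988, -0.1626, 0.0905]
tool_rot: [[-1.0, -0.02, -0.007], [-0.021, 0.869, 0.495], [-0.004, 0.495, -0.869]]
ft_force: [0.2, -1.9, -3.4]
grip_width: 0.017
```

Run:
```python
from h import *
infr(BO,BA)
```

```text
lifter in frame mm [-42.29   4.33  12.81] rel zyx deg [ 0.02 -0.03  0.02] F [ 0.2 -1.9 -3.4] 11.0833
```

Emit:
arm_command(rows="1 0 0.87 0.5 0 0 0; 1 0 0.87 0.5 0 0 0; 1 0 0.87 0.5 0 0 0; 1 0 0.87 0.5 0 0 0")

```text
time_s: 11.42
position: [0.4987, -0.1586, 0.0905]
tool_rot: [[-1.0, -0.02, -0.007], [-0.021, 0.868, 0.496], [-0.004, 0.496, -0.869]]
ft_force: [0.2, -1.7, -3.7]
grip_width: 0.017
```

Emit:
arm_command(rows="1 0 0.87 0.5 0 0 0; 1 0 0.87 0.5 0 0 0; 1 0 0 0 0 0 0")

```text
time_s: 11.67
position: [0.4986, -0.1564, 0.0905]
tool_rot: [[-1.0, -0.02, -0.008], [-0.021, 0.868, 0.496], [-0.003, 0.496, -0.868]]
ft_force: [-0.1, -1.0, -4.6]
grip_width: 0.017
```

Run:
```python
from h import *
infr(BO,BA)
im,m=shot('wrist','w7.png'); cv2.imwrite('pics/c7.png',im[100:480,180:640,::-1])
```

```text
lifter in frame mm [-35.97   4.46  12.85] rel zyx deg [ 0.02 -0.08  0.04] F [-0.1 -1.  -4.6] 11.6667
```

View pics/c7.png

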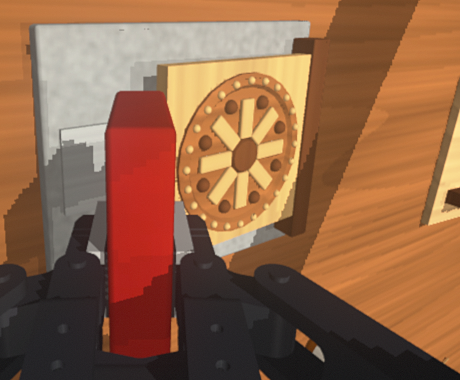

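The panel is on the blade, far edge at the stop (crop x≈300–312), with the heel hidden behind the grip. I'll inch forward until the heel touches.

Emit:
arm_command(rows="1 0 0.44 0.25 0 0 0; 1 0 0.44 0.25 0 0 0; 1 0 0 0 0 0 0")

```text
time_s: 11.97
position: [0.4985, -0.1553, 0.0906]
tool_rot: [[-1.0, -0.02, -0.008], [-0.021, 0.868, 0.496], [-0.003, 0.496, -0.868]]
ft_force: [-0.2, 0.4, -3.2]
grip_width: 0.0174
```

Emit:
arm_command(rows="1 0 0.44 0.25 0 0 0; 1 0 0.44 0.25 0 0 0; 1 0 0 0 0 0 0")

```text
time_s: 12.22
position: [0.4986, -0.1545, 0.0906]
tool_rot: [[-1.0, -0.02, -0.007], [-0.021, 0.868, 0.496], [-0.003, 0.496, -0.868]]
ft_force: [-0.2, 0.0, -2.9]
grip_width: 0.0171
```

Run:
```python
from h import *
infr(BO,BA)
```

```text
lifter in frame mm [-34.1    4.43  12.86] rel zyx deg [ 0.02 -0.07  0.03] F [-0.2  0.  -2.9] 12.2167
```

Emit:
arm_command(rows="1 0 0.44 0.25 0 0 0; 1 0 0.44 0.25 0 0 0; 1 0 0 0 0 0 0")

```text
time_s: 12.47
position: [0.4986, -0.1541, 0.0906]
tool_rot: [[-1.0, -0.02, -0.007], [-0.021, 0.869, 0.494], [-0.004, 0.494, -0.869]]
ft_force: [-0.5, -4.6, -2.6]
grip_width: 0.0171
```

Emit:
arm_command(rows="1 0 0.44 0.25 0 0 0; 1 0 0.44 0.25 0 0 0; 1 0 0 0 0 0 0")

```text
time_s: 12.72
position: [0.4987, -0.154, 0.0908]
tool_rot: [[-1.0, -0.02, -0.007], [-0.021, 0.87, 0.493], [-0.004, 0.493, -0.87]]
ft_force: [-2.0, -8.7, -0.5]
grip_width: 0.0171
```

Run:
```python
from meas import *
infr(BO,BA)
I,m=shot('wrist','w8.png');h=cv2.cvtColor(I,cv2.COLOR_RGB2HSV);H,S,V=[h[:,:,i].astype(int) for i in range(3)]
for z in(.029,):
  P,r=rect(m,big((H>15)&(H<26)&(S>90)&(V>90),(330,140,520,400)),z,'yellow')
  q=(np.c_[P/1000,0*P[:,0]]-BO); q=Ro.from_euler('z',-BA,degrees=True).apply(q)*1000
  print('board frame x max/min, y max/min',q.max(0),q.min(0))
cv2.imwrite('pics/c8.png',cv2.resize(I[140:360,320:520,::-1],None,fx=2.7,fy=2.7,interpolation=2))
```

```text
lifter in frame mm [-33.8    4.18  12.93] rel zyx deg [ 0.    0.11 -0.02] F [-2.  -8.7 -0.5] 12.7167
yellow rect [498.2 -59.9] [107.  109.8] 1.58 corners [[445.0, -7.0], [446.0, -116.0], [551.0, -71.0], [550.0, -5.0]]
board frame x max/min, y max/min [70.36464366 56.88894761  0.        ] [-39.99979913 -49.93842878   0.        ]
```

The heel is in contact (8.7 N) and the panel is squared: board x max 70.4, centre y≈3.5. Next I ease back, then lift slowly.

Emit:
arm_command(rows="1 0 -0.87 -0.5 0 0 0; 1 0 -0.87 -0.5 0 0 0; 1 0 -0.87 -0.5 0 0 0; 1 0 -0.87 -0.5 0 0 0; 1 0 -0.87 -0.5 0 0 0")

```text
time_s: 13.18
position: [0.4986, -0.1574, 0.0905]
tool_rot: [[-1.0, -0.02, -0.008], [-0.021, 0.868, 0.496], [-0.003, 0.496, -0.868]]
ft_force: [0.1, -0.2, -3.6]
grip_width: 0.0168
```

Emit:
arm_command(rows="1 0 0.25 -0.43 0 0 0; 1 0 0.5 -0.87 0 0 0; 1 0 0.5 -0.87 0 0 0; 1 0 0.5 -0.87 0 0 0; 1 0 0.5 -0.87 0 0 0")

```text
time_s: 13.6
position: [0.4987, -0.1575, 0.0952]
tool_rot: [[-1.0, -0.02, -0.007], [-0.021, 0.868, 0.496], [-0.004, 0.496, -0.869]]
ft_force: [-0.2, -0.4, -3.0]
grip_width: 0.0169
```

Emit:
arm_command(rows="1 0 0.5 -0.87 0 0 0; 1 0 0.75 -1.3 0 0 0; 1 0 0.75 -1.3 0 0 0; 1 0 0.75 -1.3 0 0 0; 1 0 0.75 -1.3 0 0 0")

```text
time_s: 14.02
position: [0.4986, -0.1576, 0.1023]
tool_rot: [[-1.0, -0.02, -0.007], [-0.021, 0.868, 0.496], [-0.004, 0.496, -0.869]]
ft_force: [0.3, -0.3, -2.3]
grip_width: 0.017
```

Run:
```python
from h import *
infr(BO,BA)
im,m=shot('side','s9.png');im2,_=shot('scene','c9.png')
a=cv2.resize(im[230:380,240:440,::-1],None,fx=2,fy=2,interpolation=2);b=cv2.resize(im2[200:350,170:370,::-1],None,fx=2,fy=2,interpolation=2)
cv2.imwrite('pics/c9b.png',np.hstack([a,b]))
```

```text
lifter in frame mm [-37.19   4.45  24.55] rel zyx deg [ 0.01 -0.06  0.03] F [ 0.3 -0.3 -2.3] 14.0167
```

View pics/c9b.png

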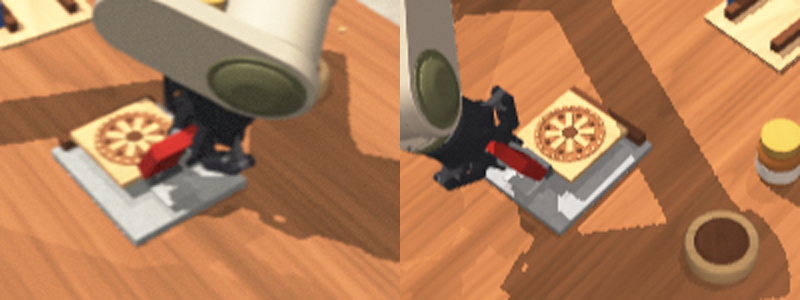

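Both views show the panel lifted level on the blade. I'll measure where it sits on the lifter and plan the carry.

```bash
cat > pan.py <<'E'
from meas import *
def panel(f,roi=(300,130,560,420)):
    T=where();I,m=shot('wrist',f);h=cv2.cvtColor(I,cv2.COLOR_RGB2HSV);H,S,V=[h[:,:,i].astype(int) for i in range(3)]
    mk=big((H>14)&(H<27)&(S>70)&(V>80),roi);z=T[2,3]+.0165
    ct=max(cv2.findContours(mk.astype('uint8'),0,1)[0],key=len)[:,0]
    P=np.array([onz(m,u,z) for u in ct.astype(float)]);hw=cv2.convexHull((P[:,:2]*1000).astype('float32'))
    q=(np.c_[P,np.ones(len(P))]@np.linalg.inv(T).T)[:,:3]*1000
    c=cv2.approxPolyDP(cv2.convexHull(q[:,:2].astype('float32')),4,True)[:,0];print('in lifter frame corners',c.round(1).tolist());return T,m,mk
E
python3 - <<'E'
from pan import *
panel('w10.png')
infr(RO_,RA)
T=where();T[2,3]+=.045;go(T,6)
G=go(L(fr(RO_,RA,[-58.5,-6,69.5]),RA),36,T)
E
```

```text
in lifter frame corners [[101.9000015258789, 51.599998474121094], [-6.0, 52.099998474121094], [-6.400000095367432, 40.5], [36.599998474121094, -54.20000076293945], [103.0999984741211, -53.599998474121094]]
lifter in frame mm [-425.94   21.89   24.48] rel zyx deg [ 5.48 -0.05  0.02] F [ 0.5  0.6 -3.1] 14.1667
1 -0.03 3.72 -6.51 0 0 0; 1 -0.03 3.72 -6.51 0 0 0; 1 -0.03 3.72 -6.51 0 0 0; 1 -0.03 3.72 -6.51 0 0 0; 1 -0.03 3.72 -6.51 0 0 0
1 -0.03 3.72 -6.51 0 0 0
1 -1.63 8.77 5.01 0 -0.08 0.13; 1 -1.6 8.77 5.01 0 -0.08 0.13; 1 -1.58 8.77 5.01 0 -0.08 0.13; 1 -1.55 8.78 5.01 0 -0.08 0.13; 1 -1.52 8.78 5.01 0 -0.08 0.13
1 -1.5 8.78 5.01 0 -0.08 0.13; 1 -1.47 8.79 5.02 0 -0.08 0.13; 1 -1.44 8.79 5.02 0 -0.08 0.13; 1 -1.42 8.8 5.02 0 -0.08 0.13; 1 -1.39 8.8 5.02 0 -0.08 0.13
1 -1.36 8.8 5.02 0 -0.08 0.13; 1 -1.34 8.81 5.02 0 -0.08 0.13; 1 -1.31 8.81 5.02 0 -0.08 0.13; 1 -1.28 8.81 5.03 0 -0.08 0.13; 1 -1.26 8.81 5.03 0 -0.08 0.13
1 -1.23 8.82 5.03 0 -0.08 0.13; 1 -1.2 8.82 5.03 0 -0.08 0.13; 1 -1.17 8.82 5.03 0 -0.08 0.13; 1 -1.15 8.83 5.03 0 -0.08 0.13; 1 -1.12 8.83 5.03 0 -0.08 0.13
1 -1.09 8.83 5.03 0 -0.08 0.13; 1 -1.07 8.83 5.04 0 -0.08 0.13; 1 -1.04 8.84 5.04 0 -0.08 0.13; 1 -1.01 8.84 5.04 0 -0.08 0.13; 1 -0.99 8.84 5.04 0 -0.08 0.13
1 -0.96 8.84 5.04 0 -0.08 0.13; 1 -0.93 8.85 5.04 0 -0.08 0.13; 1 -0.9 8.85 5.04 0 -0.08 0.13; 1 -0.88 8.85 5.04 0 -0.08 0.13; 1 -0.85 8.85 5.04 0 -0.08 0.13
1 -0.82 8.86 5.04 0 -0.08 0.13; 1 -0.8 8.86 5.05 0 -0.08 0.13; 1 -0.77 8.86 5.05 0 -0.08 0.13; 1 -0.74 8.86 5.05 0 -0.08 0.13; 1 -0.71 8.86 5.05 0 -0.08 0.13
1 -0.69 8.87 5.05 0 -0.08 0.13
```

Emit:
arm_command(rows="1 0 2 -3.5 0 0 0; 1 0 3.7 -6.5 0 0 0; 1 0 3.7 -6.5 0 0 0; 1 0 3.7 -6.5 0 0 0; 1 0 3.7 -6.5 0 0 0")

```text
time_s: 14.58
position: [0.4986, -0.1577, 0.1371]
tool_rot: [[-1.0, -0.02, -0.007], [-0.021, 0.869, 0.495], [-0.004, 0.495, -0.869]]
ft_force: [-0.3, 0.3, -3.1]
grip_width: 0.0168
```

Emit:
arm_command(rows="1 0 3.7 -6.5 0 0 0; 1 0 2 -3.5 0 0 0; 1 -0.8 4.4 2.5 0 -0.04 0.07; 1 -1.2 6.6 3.8 0 -0.06 0.1; 1 -1.6 8.8 5 0 -0.08 0.13")

```text
time_s: 15.0
position: [0.5015, -0.1341, 0.1472]
tool_rot: [[-1.0, -0.014, -0.004], [-0.014, 0.868, 0.496], [-0.003, 0.496, -0.868]]
ft_force: [-1.0, -0.8, -2.9]
grip_width: 0.0168
```

Emit:
arm_command(rows="1 -1.5 8.8 5 0 -0.08 0.13; 1 -1.5 8.8 5 0 -0.08 0.13; 1 -1.5 8.8 5 0 -0.08 0.13; 1 -1.5 8.8 5 0 -0.08 0.13; 1 -1.5 8.8 5 0 -0.08 0.13")

```text
time_s: 15.42
position: [0.5087, -0.0828, 0.1477]
tool_rot: [[-1.0, -0.004, 0.003], [-0.002, 0.868, 0.496], [-0.004, 0.496, -0.868]]
ft_force: [0.5, -0.9, -3.4]
grip_width: 0.0168
```

Emit:
arm_command(rows="1 -1.4 8.8 5 0 -0.08 0.13; 1 -1.4 8.8 5 0 -0.08 0.13; 1 -1.4 8.8 5 0 -0.08 0.13; 1 -1.4 8.8 5 0 -0.08 0.13; 1 -1.3 8.8 5 0 -0.08 0.13")

```text
time_s: 15.83
position: [0.5158, -0.0325, 0.1478]
tool_rot: [[-1.0, 0.008, 0.01], [0.012, 0.868, 0.496], [-0.005, 0.496, -0.868]]
ft_force: [0.5, 0.7, -3.0]
grip_width: 0.0169
```

Emit:
arm_command(rows="1 -1.2 8.8 5 0 -0.08 0.13; 1 -1.2 8.8 5 0 -0.08 0.13; 1 -1.2 8.8 5 0 -0.08 0.13; 1 -1.2 8.8 5 0 -0.08 0.13; 1 -1.1 8.8 5 0 -0.08 0.13")

```text
time_s: 16.25
position: [0.5226, 0.018, 0.1479]
tool_rot: [[-1.0, 0.019, 0.017], [0.025, 0.868, 0.496], [-0.005, 0.496, -0.868]]
ft_force: [-0.1, 0.3, -3.3]
grip_width: 0.0173
```

Emit:
arm_command(rows="1 -1.1 8.8 5 0 -0.08 0.13; 1 -1.1 8.8 5 0 -0.08 0.13; 1 -1 8.8 5 0 -0.08 0.13; 1 -1 8.8 5 0 -0.08 0.13; 1 -1 8.8 5 0 -0.08 0.13")

```text
time_s: 16.67
position: [0.5293, 0.0684, 0.1481]
tool_rot: [[-0.999, 0.031, 0.024], [0.038, 0.868, 0.495], [-0.005, 0.496, -0.868]]
ft_force: [-0.2, 0.0, -2.4]
grip_width: 0.0173
```

Emit:
arm_command(rows="1 -1 8.8 5 0 -0.08 0.13; 1 -0.9 8.8 5 0 -0.08 0.13; 1 -0.9 8.8 5 0 -0.08 0.13; 1 -0.9 8.8 5 0 -0.08 0.13; 1 -0.9 8.8 5 0 -0.08 0.13")

```text
time_s: 17.08
position: [0.5361, 0.1188, 0.1482]
tool_rot: [[-0.999, 0.042, 0.031], [0.052, 0.867, 0.495], [-0.006, 0.496, -0.868]]
ft_force: [1.0, -0.6, -2.6]
grip_width: 0.0171
```

Emit:
arm_command(rows="1 -0.8 8.8 5 0 -0.08 0.13; 1 -0.8 8.8 5 0 -0.08 0.13; 1 -0.6 6.6 3.8 0 -0.06 0.1; 1 -0.4 4.4 2.5 0 -0.04 0.06; 1 0 0 0 0 0 0")

```text
time_s: 17.5
position: [0.5403, 0.1515, 0.1482]
tool_rot: [[-0.998, 0.048, 0.035], [0.059, 0.867, 0.495], [-0.006, 0.496, -0.868]]
ft_force: [-0.4, -0.1, -2.8]
grip_width: 0.017
```

Run:
```python
from pan import *
infr(RO_,RA)
panel('w11.png')
go(L(fr(RO_,RA,[-58.5,-4,69.5]),RA),5)
```

```text
lifter in frame mm [-114.34   -0.25   70.57] rel zyx deg [ 0.88 -0.09 -0.11] F [-0.4 -0.1 -2.8] 17.5
in lifter frame corners [[-13.0, 67.30000305175781], [-13.5, 41.0], [36.70000076293945, -53.70000076293945], [104.19999694824219, -53.29999923706055], [102.80000305175781, 50.79999923706055]]
1 -0.8 9.72 5.78 0.02 -0.06 0.16; 1 -0.76 9.73 5.77 0.02 -0.06 0.16; 1 -0.73 9.73 5.77 0.02 -0.06 0.16; 1 -0.7 9.73 5.77 0.02 -0.06 0.16; 1 -0.66 9.74 5.77 0.02 -0.06 0.16
```

Emit:
arm_command(rows="1 -0.55 7 4.1 0.015 -0.04 0.115; 1 -0.55 7 4.1 0.015 -0.04 0.115; 1 -0.5 7 4.1 0.015 -0.04 0.115; 1 -0.5 7 4.1 0.015 -0.04 0.115; 1 -0.5 7 4.1 0.015 -0.04 0.115")

```text
time_s: 17.97
position: [0.5456, 0.1918, 0.1478]
tool_rot: [[-0.997, 0.059, 0.039], [0.071, 0.867, 0.493], [-0.004, 0.495, -0.869]]
ft_force: [0.5, -1.0, -3.1]
grip_width: 0.017
```

Emit:
arm_command(rows="1 -0.5 7 4.1 0.015 -0.04 0.115; 1 -0.5 5 2.9 0.015 -0.04 0.115; 1 0 2 1.2 0 0 0; 1 0 0 0 0 0 0")

```text
time_s: 18.3
position: [0.5476, 0.2075, 0.1476]
tool_rot: [[-0.997, 0.063, 0.039], [0.074, 0.867, 0.493], [-0.003, 0.494, -0.869]]
ft_force: [-0.3, 0.1, -4.0]
grip_width: 0.017
```

Run:
```python
from pan import *
infr(RO_,RA)
T,m,mk=panel('w12.png',(300,130,560,420))
# far fence / left fence top edges seen in wrist: blue mask
I=np.load('pics/w12.png.npz')['im'];h=cv2.cvtColor(I,cv2.COLOR_RGB2HSV);b=(h[:,:,0]>100)&(h[:,:,0]<125)&(h[:,:,1]>100)
ct=cv2.findContours(b.astype('uint8'),0,2)[0];ct=max(ct,key=cv2.contourArea)
for u in cv2.approxPolyDP(ct,2,True)[:,0]: print(u,(Ro.from_euler('z',-RA,degrees=True).apply(onz(m,u.astype(float),.048)-RO_)*1000).round(1))
cv2.imwrite('pics/c12.png',cv2.resize(I[100:420,240:600,::-1],None,fx=1.8,fy=1.8,interpolation=2))
go(L(fr(RO_,RA,[-58,-4,30.5]),RA),10)
```

```text
lifter in frame mm [-58.08  -3.85  69.79] rel zyx deg [0.03 0.01 0.04] F [-0.3  0.1 -4. ] 18.3
in lifter frame corners [[160.8000030517578, -31.600000381469727], [103.69999694824219, 50.79999923706055], [-22.0, 50.20000076293945], [-22.200000762939453, 41.29999923706055], [35.79999923706055, -53.400001525878906], [103.0, -54.29999923706055]]
[333 121] [-39.9  66.1  48. ]
[333 147] [-39.7  52.1  48. ]
[451 142] [51.5 51.8 48. ]
[451 154] [52.5 44.  48. ]
[465 154] [65.8 43.4 48. ]
[468 129] [66.3 59.8 48. ]
[466 120] [63.5 65.7 48. ]
1 0.01 -1.9 3.44 -0 -0 -0; 1 0.01 -1.9 3.44 -0 -0 -0; 1 0.01 -1.9 3.44 -0 -0 -0; 1 0.01 -1.9 3.44 -0 -0 -0; 1 0.01 -1.9 3.44 -0 -0 -0
1 0.01 -1.9 3.44 -0 -0 -0; 1 0.01 -1.9 3.44 -0 -0 -0; 1 0.01 -1.9 3.44 -0 -0 -0; 1 0.02 -1.9 3.44 -0 -0 -0; 1 0.02 -1.9 3.44 -0 -0 -0
```

The rack frame is confirmed: the fence faces read 52.1 and 51.8 in this view. The panel's gaps to them are about 5 and 7 mm. Lowering inside the fences.

Emit:
arm_command(rows="1 0 -1 1.8 0 0 0; 1 0 -2 3.6 0 0 0; 1 0 -2 3.6 0 0 0; 1 0 -2 3.6 0 0 0; 1 0 -2 3.6 0 0 0")

```text
time_s: 18.77
position: [0.5478, 0.2069, 0.1284]
tool_rot: [[-0.997, 0.064, 0.04], [0.075, 0.867, 0.493], [-0.003, 0.494, -0.869]]
ft_force: [0.6, 0.2, -2.9]
grip_width: 0.0173
```

Emit:
arm_command(rows="1 0 -2 3.6 0 0 0; 1 0 -2 3.6 0 0 0; 1 0 -2 3.6 0 0 0; 1 0 -2 3.6 0 0 0; 1 0 -2 3.6 0 0 0")

```text
time_s: 19.18
position: [0.5479, 0.2074, 0.1081]
tool_rot: [[-0.997, 0.063, 0.04], [0.075, 0.867, 0.493], [-0.003, 0.494, -0.869]]
ft_force: [-0.3, -0.4, -3.2]
grip_width: 0.017
```

Emit:
arm_command(rows="1 0 -1 1.8 0 0 0; 1 0 -0.75 1.3 0 0 0; 1 0 0 0 0 0 0")

```text
time_s: 19.43
position: [0.5479, 0.2073, 0.1047]
tool_rot: [[-0.997, 0.063, 0.04], [0.075, 0.867, 0.493], [-0.003, 0.494, -0.869]]
ft_force: [0.5, -0.3, -3.6]
grip_width: 0.0172
```

Run:
```python
from pan import *
infr(RO_,RA);panel('w13.png',(300,130,560,420))
go(L(fr(RO_,RA,[-58,4,25.5]),RA),6)
```

```text
lifter in frame mm [-58.29  -4.14  26.92] rel zyx deg [-0.02  0.02  0.05] F [ 0.5 -0.3 -3.6] 19.4333
in lifter frame corners [[-21.799999237060547, 67.5], [-22.200000762939453, 41.29999923706055], [35.70000076293945, -53.29999923706055], [103.0, -54.29999923706055], [103.69999694824219, 50.20000076293945]]
1 1.38 -0.1 0.25 -0 -0 -0.01; 1 1.38 -0.1 0.25 -0 -0 -0.01; 1 1.38 -0.1 0.25 -0 -0 -0.01; 1 1.38 -0.1 0.25 -0 -0 -0.01; 1 1.38 -0.1 0.25 -0 -0 -0.01
1 1.38 -0.1 0.25 -0 -0 -0.01
```

Emit:
arm_command(rows="1 0 -0.5 0.9 0 0 0; 1 0 -0.6 1 0 0 0; 1 1.4 0 0 0 0 0; 1 1.4 0 0 0 0 0; 1 1.4 0 0 0 0 0")

```text
time_s: 19.9
position: [0.5436, 0.2077, 0.1028]
tool_rot: [[-0.997, 0.063, 0.04], [0.075, 0.867, 0.493], [-0.003, 0.494, -0.869]]
ft_force: [0.4, -0.5, -3.6]
grip_width: 0.0169
```

Emit:
arm_command(rows="1 1 0 0 0 0 0; 1 1 0 0 0 0 0; 1 1 0 0 0 0 0; 1 1 0 0 0 0 0; 1 0 0 0 0 0 0")

```text
time_s: 20.32
position: [0.5396, 0.2079, 0.1027]
tool_rot: [[-0.997, 0.063, 0.04], [0.075, 0.867, 0.493], [-0.003, 0.494, -0.869]]
ft_force: [-0.6, -0.1, -3.0]
grip_width: 0.0169
```

Emit:
arm_command(rows="1 0 1.3 0.75 0 0 0; 1 0 1.3 0.75 0 0 0; 1 0 1.3 0.75 0 0 0; 1 0 0.87 0.5 0 0 0; 1 0 0 0 0 0 0")

```text
time_s: 20.73
position: [0.5401, 0.2137, 0.1027]
tool_rot: [[-0.997, 0.063, 0.04], [0.074, 0.867, 0.493], [-0.003, 0.494, -0.869]]
ft_force: [0.6, 0.3, -3.1]
grip_width: 0.0172
```

Run:
```python
from pan import *
infr(RO_,RA);panel('w14.png',(300,130,560,420))
```

```text
lifter in frame mm [-52.49   4.07  24.89] rel zyx deg [0.   0.01 0.04] F [ 0.6  0.3 -3.1] 20.7333
in lifter frame corners [[103.69999694824219, 45.599998474121094], [-5.400000095367432, 48.70000076293945], [38.20000076293945, -57.400001525878906], [103.5, -57.400001525878906]]
```

Emit:
arm_command(rows="1 0 0.44 0.25 0 0 0; 1 0 0.44 0.25 0 0 0; 1 0 0 0 0 0 0")

```text
time_s: 21.03
position: [0.5403, 0.2144, 0.1027]
tool_rot: [[-0.997, 0.063, 0.04], [0.075, 0.867, 0.493], [-0.003, 0.494, -0.869]]
ft_force: [-0.1, 0.3, -3.8]
grip_width: 0.0171
```

Emit:
arm_command(rows="1 0 0.44 0.25 0 0 0; 1 0 0.44 0.25 0 0 0; 1 0 0 0 0 0 0")

```text
time_s: 21.28
position: [0.5403, 0.2151, 0.1026]
tool_rot: [[-0.997, 0.063, 0.04], [0.075, 0.867, 0.492], [-0.004, 0.494, -0.87]]
ft_force: [-0.2, -4.7, -2.4]
grip_width: 0.0168
```

Emit:
arm_command(rows="1 0 0.44 0.25 0 0 0; 1 0 0.44 0.25 0 0 0; 1 0 0 0 0 0 0")

```text
time_s: 21.53
position: [0.5404, 0.2153, 0.1023]
tool_rot: [[-0.997, 0.063, 0.04], [0.075, 0.868, 0.491], [-0.004, 0.492, -0.87]]
ft_force: [-1.0, -9.8, -2.7]
grip_width: 0.017
```

Run:
```python
from pan import *
infr(RO_,RA);panel('w15.png',(300,130,560,420))
```

```text
lifter in frame mm [-51.04   3.88  24.43] rel zyx deg [-0.01  0.16  0.02] F [-1.  -9.8 -2.7] 21.5333
in lifter frame corners [[102.5, 45.599998474121094], [-6.5, 48.70000076293945], [38.900001525878906, -57.599998474121094], [103.19999694824219, -57.20000076293945]]
```

Emit:
arm_command(rows="1 0 -1.1 -0.65 0 0 0; 1 1 0 0 0 0 0; 1 1 0 0 0 0 0; 1 0 0 0 0 0 0")

```text
time_s: 21.92
position: [0.539, 0.215, 0.1029]
tool_rot: [[-0.997, 0.063, 0.042], [0.076, 0.867, 0.492], [-0.006, 0.494, -0.869]]
ft_force: [2.7, -3.8, -3.2]
grip_width: 0.0169
```

Emit:
arm_command(rows="1 0 -0.25 0.43 0 0 0; 1 0 -0.25 0.43 0 0 0; 1 0 -0.25 0.43 0 0 0; 1 0 -0.25 0.43 0 0 0; 1 0 -0.5 0.87 0 0 0")

```text
time_s: 22.33
position: [0.5389, 0.215, 0.1003]
tool_rot: [[-0.997, 0.063, 0.042], [0.075, 0.867, 0.493], [-0.005, 0.494, -0.869]]
ft_force: [-0.8, -7.1, 2.4]
grip_width: 0.0169
```

Emit:
arm_command(rows="1 0 -0.5 0.87 0 0 0; 1 0 -0.5 0.87 0 0 0; 1 0 -0.5 0.87 0 0 0; 1 0 -0.5 0.87 0 0 0; 1 0 0 0 0 0 0")

```text
time_s: 22.75
position: [0.5386, 0.215, 0.0961]
tool_rot: [[-0.997, 0.063, 0.041], [0.075, 0.867, 0.493], [-0.004, 0.494, -0.869]]
ft_force: [0.0, -6.0, 0.2]
grip_width: 0.0171
```

Run:
```python
from pan import *
infr(RO_,RA);panel('w16.png',(300,130,560,420))
```

```text
lifter in frame mm [-51.33   5.59  18.31] rel zyx deg [-0.03  0.03 -0.02] F [ 0.  -6.   0.2] 22.75
in lifter frame corners [[111.19999694824219, 42.70000076293945], [-3.200000047683716, 45.70000076293945], [9.100000381469727, -3.0999999046325684], [40.20000076293945, -62.70000076293945], [111.19999694824219, -63.900001525878906]]
```

Emit:
arm_command(rows="1 0 -0.9 -0.5 0 0 0; 1 0 -0.25 0.43 0 0 0; 1 0 -0.5 0.87 0 0 0; 1 0 0 0 0 0 0")

```text
time_s: 23.13
position: [0.5379, 0.2146, 0.0939]
tool_rot: [[-0.997, 0.063, 0.039], [0.074, 0.867, 0.493], [-0.003, 0.495, -0.869]]
ft_force: [0.9, 0.2, -1.5]
grip_width: 0.0172
```

```bash
cat > rk.py <<'E'
from meas import *
def rack(f,roi=(300,130,560,420),cam='wrist'):
    I,m=shot(cam,f);h=cv2.cvtColor(I,cv2.COLOR_RGB2HSV);H,S,V=[h[:,:,i].astype(int) for i in range(3)]
    R=Ro.from_euler('z',-RA,degrees=True)
    mk=big((H>14)&(H<27)&(S>70)&(V>80),roi)
    def show(mk,z,nm,e):
        ct=max(cv2.findContours(mk.astype('uint8'),0,2)[0],key=cv2.contourArea)[:,0]
        q=R.apply(np.array([onz(m,u.astype(float),z) for u in ct])-RO_)*1000
        print(nm,cv2.approxPolyDP(q[:,:2].astype('float32'),e,True)[:,0].round(1).tolist())
    show(mk,.040,'panel',2.5)
    show(big((H>100)&(H<125)&(S>100),(0,0,640,480)),.048,'blue',2)
    return I
E
python3 - <<'E'
from rk import *
infr(RO_,RA);I=rack('w17.png')
cv2.imwrite('pics/c17.png',cv2.resize(I[90:390,290:590,::-1],None,fx=2,fy=2,interpolation=2))
E
```

```text
lifter in frame mm [-51.74   6.38  16.2 ] rel zyx deg [ 0.   -0.01  0.08] F [ 0.9  0.2 -1.5] 23.1333
panel [[52.099998474121094, 49.29999923706055], [-31.0, 49.400001525878906], [-57.29999923706055, 52.79999923706055], [-47.79999923706055, 26.600000381469727], [-47.20000076293945, -10.199999809265137], [-44.900001525878906, 10.899999618530273], [-38.79999923706055, 23.899999618530273], [-28.899999618530273, 34.79999923706055], [-12.800000190734863, 43.400001525878906], [0.699999988079071, 45.400001525878906], [20.200000762939453, 41.0], [36.20000076293945, 29.899999618530273], [32.5, 26.799999237060547], [38.29999923706055, 26.700000762939453], [42.5, 21.399999618530273], [38.79999923706055, 18.299999237060547], [45.0, 16.899999618530273], [46.900001525878906, 11.100000381469727], [43.099998474121094, 7.900000095367432], [47.70000076293945, 6.0], [48.79999923706055, -0.5], [44.900001525878906, -3.0], [48.900001525878906, -6.300000190734863], [48.0, -11.399999618530273], [43.0, -13.0], [46.20000076293945, -16.899999618530273], [44.400001525878906, -21.799999237060547], [39.09999847412
[... 333 characters left out ...]
-45.79999923706055], [14.100000381469727, -41.900001525878906], [13.800000190734863, -46.5], [9.100000381469727, -47.79999923706055], [3.0999999046325684, -42.79999923706055], [2.799999952316284, -48.0], [-6.5, -46.70000076293945], [-6.199999809265137, -42.20000076293945], [-9.800000190734863, -43.099998474121094], [-8.0, -46.900001525878906], [-20.700000762939453, -41.900001525878906], [-14.199999809265137, -53.5], [52.20000076293945, -53.5]]
blue [[-39.400001525878906, 65.9000015258789], [-39.70000076293945, 52.5], [52.5, 51.29999923706055], [52.599998474121094, -52.0], [65.9000015258789, -52.0], [66.80000305175781, 65.5], [21.600000381469727, 68.0], [32.400001525878906, 66.5999984741211]]
```

The panel is down and square: far edge 52.1 against the fence at 52.5, side edges 52.8 and −53.5. The blade hangs free 7 mm below it, so I'll withdraw straight back.

Emit:
arm_command(rows="1 -0.3 -2.6 -1.5 0 0 0; 1 0 -4.4 -2.5 0 0 0; 1 0 -6.1 -3.5 0 0 0; 1 0 -8.7 -4.95 0 0 0; 1 0 -8.7 -4.95 0 0 0")

```text
time_s: 23.6
position: [0.5358, 0.1782, 0.0942]
tool_rot: [[-0.997, 0.063, 0.04], [0.075, 0.867, 0.493], [-0.003, 0.494, -0.869]]
ft_force: [0.5, -0.7, -2.0]
grip_width: 0.0171
```

Emit:
arm_command(rows="1 0 -8.7 -4.95 0 0 0; 1 0 -8.7 -4.95 0 0 0; 1 0 -8.7 -4.95 0 0 0; 1 0 -8.7 -4.95 0 0 0; 1 0 -8.7 -4.95 0 0 0")

```text
time_s: 24.02
position: [0.5321, 0.1282, 0.0942]
tool_rot: [[-0.997, 0.063, 0.04], [0.075, 0.867, 0.493], [-0.003, 0.494, -0.869]]
ft_force: [-0.7, -0.5, -1.5]
grip_width: 0.0168
```

Emit:
arm_command(rows="1 0 -8.7 -4.95 0 0 0; 1 0 -8.7 -4.95 0 0 0; 1 0 -8.7 -4.95 0 0 0; 1 0 -8.7 -4.95 0 0 0; 1 0 0 0 0 0 0")

```text
time_s: 24.43
position: [0.5295, 0.0875, 0.0942]
tool_rot: [[-0.997, 0.064, 0.041], [0.076, 0.867, 0.492], [-0.004, 0.494, -0.869]]
ft_force: [0.4, -0.0, -2.1]
grip_width: 0.017
```

Run:
```python
from rk import *
infr(RO_,RA)
T=where();T[2,3]+=.09;go(T,4)
U=go(L([.478,-.296,.106],94.2),14,T); go(L([.478,-.296,.01],94.2),4,U)
```

```text
lifter in frame mm [-179.14    5.08   16.41] rel zyx deg [-0.11  0.04  0.01] F [ 0.4 -0.  -2.1] 24.4333
1 -0.09 11.12 -19.56 0 0 0; 1 -0.09 11.12 -19.56 0 0 0; 1 -0.09 11.12 -19.56 0 0 0; 1 -0.09 11.12 -19.56 0 0 0
1 1.13 -26.78 -15.19 -0.01 0.3 -0.54; 1 1.46 -26.77 -15.18 -0.01 0.3 -0.54; 1 1.79 -26.75 -15.18 -0.01 0.3 -0.54; 1 2.12 -26.73 -15.17 -0.01 0.3 -0.54; 1 2.45 -26.71 -15.16 -0.01 0.3 -0.54
1 2.78 -26.68 -15.15 -0.01 0.3 -0.54; 1 3.11 -26.65 -15.14 -0.01 0.3 -0.54; 1 3.44 -26.62 -15.12 -0.01 0.3 -0.54; 1 3.77 -26.59 -15.1 -0.01 0.3 -0.54; 1 4.09 -26.55 -15.09 -0.01 0.3 -0.54
1 4.42 -26.51 -15.07 -0.01 0.3 -0.54; 1 4.75 -26.46 -15.04 -0.01 0.3 -0.54; 1 5.08 -26.42 -15.02 -0.01 0.3 -0.54; 1 5.4 -26.37 -15 -0.01 0.3 -0.54
1 0.1 -11.87 20.86 0 0 0; 1 0.1 -11.87 20.86 0 0 0; 1 0.1 -11.87 20.86 0 0 0; 1 0.1 -11.87 20.86 0 0 0
```

Emit:
arm_command(rows="1 0 11.1 -19.6 0 0 0; 1 0 11.1 -19.6 0 0 0; 1 0 11.1 -19.6 0 0 0; 1 0 11.1 -19.6 0 0 0; 1 1.1 -26.8 -15.2 0 0.3 -0.54")

```text
time_s: 24.85
position: [0.5261, 0.0616, 0.1884]
tool_rot: [[-0.998, 0.046, 0.038], [0.059, 0.868, 0.493], [-0.01, 0.495, -0.869]]
ft_force: [0.4, -0.5, -0.7]
grip_width: 0.0175
```

Emit:
arm_command(rows="1 1.5 -26.8 -15.2 0 0.3 -0.54; 1 1.8 -26.8 -15.2 0 0.3 -0.54; 1 2.1 -26.7 -15.2 0 0.3 -0.54; 1 2.5 -26.7 -15.2 0 0.3 -0.54; 1 2.8 -26.7 -15.2 0 0.3 -0.54")

```text
time_s: 25.27
position: [0.5079, -0.0959, 0.1843]
tool_rot: [[-1.0, 0.006, 0.008], [0.009, 0.869, 0.494], [-0.004, 0.494, -0.869]]
ft_force: [0.7, -1.0, -0.6]
grip_width: 0.0173
```

Emit:
arm_command(rows="1 3.1 -26.7 -15.1 0 0.3 -0.54; 1 3.4 -26.6 -15.1 0 0.3 -0.54; 1 3.8 -26.6 -15.1 0 0.3 -0.54; 1 4.1 -26.6 -15.1 0 0.3 -0.54; 1 4.4 -26.5 -15.1 0 0.3 -0.54")

```text
time_s: 25.68
position: [0.4909, -0.2491, 0.184]
tool_rot: [[-0.999, -0.041, -0.018], [-0.044, 0.868, 0.494], [-0.005, 0.494, -0.869]]
ft_force: [-0.4, -0.1, -2.2]
grip_width: 0.0174
```

Emit:
arm_command(rows="1 4.8 -26.5 -15 0 0.3 -0.54; 1 5.1 -26.4 -15 0 0.3 -0.54; 1 5.4 -26.4 -15 0 0.3 -0.54; 1 0 0 0 0 0 0; 1 0 0 0 0 0 0")

```text
time_s: 26.1
position: [0.4807, -0.3408, 0.1832]
tool_rot: [[-0.997, -0.067, -0.033], [-0.074, 0.867, 0.493], [-0.005, 0.495, -0.869]]
ft_force: [0.8, 1.0, -1.9]
grip_width: 0.0173
```

Run:
```python
from rk import *
infr(np.zeros(3),94.2);T=where();print(T[:3,3])
go(L([.478,-.296,.008],94.2),5)
I,m=load('scene0.png')
print('gouge',[onz(m,u,.01)[:2].round(3) for u in((186,402),(278,438))])
```

```text
lifter in frame mm [-329.94 -454.94  105.44] rel zyx deg [ 0.02  0.01 -0.04] F [ 0.8  1.  -1.9] 26.1
[ 0.47788483 -0.29573518  0.10543981]
1 0.07 -9.69 16.91 -0 0 0.01; 1 0.06 -9.69 16.91 -0 0 0.01; 1 0.06 -9.69 16.91 -0 0 0.01; 1 0.06 -9.69 16.91 -0 0 0.01; 1 0.06 -9.69 16.91 -0 0 0.01
gouge [array([ 0.631, -0.406]), array([ 0.839, -0.332])]
```

Emit:
arm_command(rows="1 0 -9.7 16.9 0 0 0; 1 0 -9.7 16.9 0 0 0; 1 0 -9.7 16.9 0 0 0; 1 0 -9.7 16.9 0 0 0; 1 0 -9.7 16.9 0 0 0")

```text
time_s: 26.52
position: [0.4818, -0.3386, 0.0859]
tool_rot: [[-0.997, -0.07, -0.034], [-0.077, 0.867, 0.493], [-0.005, 0.494, -0.869]]
ft_force: [-0.1, 0.6, -3.2]
grip_width: 0.0173
```

Emit:
arm_command(rows="1 0 -1 1.74 0 0 0; 1 0 -1 1.74 0 0 0; 1 0 -0.75 1.3 0 0 0; 1 0 -0.5 0.87 0 0 0; 1 0 0 0 0 0 0")

```text
time_s: 26.93
position: [0.4817, -0.3402, 0.0808]
tool_rot: [[-0.997, -0.069, -0.033], [-0.076, 0.867, 0.492], [-0.006, 0.493, -0.87]]
ft_force: [0.5, 0.8, -2.9]
grip_width: 0.017
```

Run:
```python
from rk import *
infr(np.zeros(3),94.2)
```

```text
lifter in frame mm [-329.57 -456.02    2.99] rel zyx deg [ 0.14  0.12 -0.1 ] F [ 0.5  0.8 -2.9] 26.9333
```

Emit:
arm_command(rows="1 0 -0.75 1.3 0 0 0; 1 0 -0.5 0.87 0 0 0; 1 0 0 0 0 0 0; 1 0 0 0 0 0 0")

```text
time_s: 27.27
position: [0.4816, -0.3404, 0.0781]
tool_rot: [[-0.997, -0.069, -0.033], [-0.076, 0.867, 0.492], [-0.006, 0.494, -0.87]]
ft_force: [0.6, -2.2, 3.3]
grip_width: 0.0169
```

Emit:
arm_command(rows="1 0 -0.25 0.43 0 0 0; 1 0 0 0 0 0 0; 1 0 0 0 0 0 0")

```text
time_s: 27.52
position: [0.4817, -0.3405, 0.0778]
tool_rot: [[-0.997, -0.069, -0.032], [-0.076, 0.867, 0.492], [-0.006, 0.493, -0.87]]
ft_force: [0.4, -3.5, 5.9]
grip_width: 0.0169
```

Emit:
arm_command(rows="1 0 -0.2 0.35 0 0 0; 1 0 0 0 0 0 0; 1 0 0 0 0 0 0")

```text
time_s: 27.77
position: [0.4817, -0.3406, 0.0777]
tool_rot: [[-0.997, -0.069, -0.032], [-0.076, 0.867, 0.492], [-0.006, 0.493, -0.87]]
ft_force: [0.3, -4.4, 7.8]
grip_width: 0.0172
```

Firmly down, with the same force as at the grasp. Now release and back away along the tool axis.

Emit:
arm_command(rows="0 0 0 0 0 0 0; 0 0 0 0 0 0 0; 0 0 0 0 0 0 0; 0 0 0 0 0 0 0; 0 0 0 0 0 0 0")

```text
time_s: 28.18
position: [0.4815, -0.34, 0.0764]
tool_rot: [[-0.997, -0.069, -0.034], [-0.076, 0.867, 0.493], [-0.005, 0.494, -0.869]]
ft_force: [0.1, -0.5, -0.2]
grip_width: 0.0763
```

Emit:
arm_command(rows="0 0 0 0 0 0 0; 0 0 0 -10 0 0 0; 0 0 0 -20 0 0 0; 0 0 0 -30 0 0 0; 0 0 0 -35 0 0 0")

```text
time_s: 28.6
position: [0.4844, -0.3869, 0.16]
tool_rot: [[-0.997, -0.068, -0.035], [-0.077, 0.866, 0.494], [-0.003, 0.496, -0.868]]
ft_force: [0.8, -0.2, -0.4]
grip_width: 0.0851
```

Emit:
arm_command(rows="0 0 0 -40 0 0 0; 0 0 0 -40 0 0 0; 0 0 0 0 0 0 0; 0 0 0 0 0 0 0")

```text
time_s: 28.93
position: [0.4873, -0.4277, 0.2307]
tool_rot: [[-0.997, -0.069, -0.031], [-0.075, 0.869, 0.489], [-0.007, 0.49, -0.872]]
ft_force: [-0.6, 0.8, -0.9]
grip_width: 0.0855
```

Run:
```python
from rk import *
s=readout.observe();print(s['position'],s['grip_width'],s['time_s'],s['ft_force'])
w,_=shot('wrist','w20.png');I,m=shot('scene','s20.png')
h=cv2.cvtColor(I,cv2.COLOR_RGB2HSV);H,S,V=[h[:,:,i].astype(int) for i in range(3)]
mk=big((H>14)&(H<27)&(S>70)&(V>80),(320,170,400,240))
A=cv2.resize(I[165:245,310:410,::-1],(500,400),interpolation=2)
B=cv2.resize(w[100:420,100:600,::-1],(300,192));C=cv2.resize(I[280:380,110:260,::-1],(300,200),interpolation=2)
cv2.imwrite('pics/fin.png',np.hstack([A,np.vstack([B,np.zeros((8,300,3),'uint8'),C])]))
```

```text
[ 0.48726603 -0.427695    0.23067061] 0.08545577701787213 28.9333 [-0.64990612  0.8336373  -0.90035347]
```

View pics/fin.png

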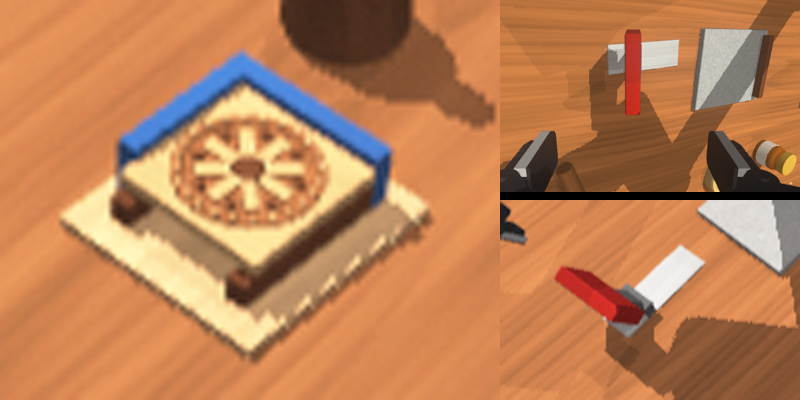

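The final picture shows the panel flat on both battens and tight in the fence corner. The lifter stands flat on the bench, clear of the board and rack, and the gripper is clear of it. Handing in.

```bash
python3 -c "
from rig import env
print(env.close_job())"
```

```text
the job is handed in; nothing more can be done
None
```

The job is handed in. The panel lies flat on the two battens, snug against both blue fences. The lifter stands flat on the bench near where it started, released and clear of the rack and board. It took about 29 s of the 58 s.

- **Loading and carrying:** I slid the lifter under the panel against the stop until the heel touched (about 9 N), then eased back and lifted it level. After the carry I nudged the panel against both fences, set it down and withdrew the blade straight back.
- **Panel placement:** With the panel on the battens, before I withdrew the blade, I measured its edges in the rack frame. The far edge was at 52.1 mm with the fence at 52.5. The side edges were at +52.8 and −53.5 mm against ±52.5 expected, which is within the 2 mm camera calibration. After that, nothing touched the panel (forces near zero), and the last view from the scene camera shows no visible gap or tilt. I did not repeat the close measurement.
- **Lifter:** It was pressed down with the same force as when I first gripped it. After opening, the gripper backed about 17 cm away and touched nothing.
- **Forces and bystanders:** The highest force I read was about 10 N. The arm's path kept clear of the jar, mallet, gouge and mould, though I did not measure their positions again at the end.

No check failed or disagreed with another.

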